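# Make up two signing-tent trays

## Robot

A 6-joint arm with a two-finger parallel gripper is mounted at the origin on the work surface. World frame = base frame: x ahead of the robot, y to its left, z up, the work surface at z = 0. Lengths are in m, angles in rad, forces in N, time in s.
With the tool pointing down it reaches from about 0.325 to 0.775 m from the base axis. Payload 5.5 kg.
Tool frame: the origin (TCP) lies at the very end of the fingers, on their centre line; the grasp point (between the pads) lies 19 mm behind it; z points along the fingers, y is the line along which they close (so a half turn about z gives the same grasp; the last joint's range is limited). The gripper opens to 88 mm and grips with 3 to 60 N. Pads are 20 mm wide; open, the fingers measure 115 mm over their backs; the gripper's body (75 mm by 178 mm) begins 61 mm behind the grasp point.
Start: joints at [1.203, 0.091, 1.231, -0, 1.82, -0.057], TCP at [0.183, 0.571, 0.223] pointing down, gripper open.
Joint ranges: [-2.87, 2.87], [-0.86, 2.18], [0.17, 2.46], [-1.51, 4.65], [0.06, 2.69], [-2.65, 2.65]. Speed limits (rad/s): [2.57, 2.57, 3.01, 3.14, 3.14, 3.14].

## Interface

Orientations are given as a 3x3 rotation matrix whose columns are the frame's x, y, z axes.
In Python, from bench import robot, viewer, ticket, search_frame, place_of gives the robot as it stands.
- The arm moves only by the tool drive_tool, never from a script. Its argument "motion" is a list that holds one entry, the list of rows, each a list of 5 numbers: the closure, from -1 (fully open) to 1 (shut), so that 0 is half open, then the shift along the tool's x, y, z in mm, then the turn about the tool's z in degrees. In form: [[[fingers, tx, ty, tz, spin], ...]]. A call has exactly 5 rows; each row shifts and turns the commanded pose from where the row before left it, along the tool's axes as they then stand; what a row does not reach is not made up. A row lasts 1/10 s, in which the tool goes at most 50 mm and 8.59 degrees, less where a joint would pass 70% of its speed; a pose out of reach is approached as far as the arm can. A call with a gripper value outside its range is refused whole. The fingers move at their own pace and stop on an object; "force" is the grip in N (left out, the last holds). Time passes only in rows, so rows that do not move let the fingers close, or fill a call up. It gives the time, the measured TCP pose, the force, the opening and the grip force at its end, in the units of the state.
- robot.observe(): the state, without advancing time (a new reading comes with each control period).
- viewer.camera(name): name is "scene" or "top" or "wrist"; returns a dict with "image" (400x640x3 uint8, red, green, blue), "intrinsics" (3x3 intrinsics, pixels), "eye" and "orientation" of the camera in the world. Camera axes: x right, y down, z forward; pixel columns grow to the right and rows downward; lengths in m; the calibration is good to about 2 mm. A picture is of the moment at which its call begins. There is no depth.
- ticket.hand_in(): hands the job in; it is judged then, once.
Trained networks look in the newest picture that a camera, given by its name, has taken for a name from the list of things; names that differ only in an ending like _2 or _b are one class to them, and where a whole thing is asked for, a point or a joint stands for the part that bears it (a point fixed in the world has none). Each returns a list of dicts, best first, with "conf" (0 to 1); they miss things now and then, are a little off and sometimes report something else, mostly with a low value. They report only what shows in the picture. A call takes as long as a camera call. They do not tell look-alikes from the thing itself.
- search_frame(name, camera): "position" ([column, row] in pixels, amid what is visible of it).
- place_of(name, camera): "position" ([column, row] in pixels: a listed point, or the origin of a listed thing).
The state is a dict: "time": time; "q": joint angles; "dq": joint speeds; "joint_efforts": joint torques, N m; "position": TCP position; "orientation": TCP orientation; "force": force on the tool from outside, world axes, zero at the start; "wrist_torque": the same for the moment, N m; "width": finger opening in m; "gripper_force": force on a finger pad.
Only numpy, scipy, OpenCV 4.12 (cv2) and the standard library are available. Lean on these libraries where they do the work, as an engineer would, in place of code of your own. Each camera call takes 0.05 s, during which the arm holds its last target. There are 200 camera calls.

## Task

Make up the two trays for the authors in the signing tent: the black tray gets the orange juice, the water (blue cap) and the yellow tumbler; the white tray gets the cola (black cap) and the marker. Everything goes on the tray's floor inside the rim, bottles (set down gently) and tumbler standing upright, the marker lying flat. Leave the other three bottles standing in the crate.

Things in the scene. Friction and masses are not known exactly. Their poses are not given: they have to be found in the camera images.
- orange_mid (a point): Orange juice: orange body and cap. Glass bottle 155 mm tall, 0.3 kg: body 53 mm across up to 88 mm, shoulder to 110 mm, then neck and cap, 28 mm across, up to the top. Starts upright in the crate. Point: on its axis half-way up, 77.5 mm above its underside; z up the bottle. Crate (wood, fixed): 120 x 174 x 70 mm, floor 6 mm thick, six bottles in 2 x 3 in any order.
- water_mid (a point): Water: very pale blue body, strong blue cap. Glass bottle 155 mm tall, 0.3 kg: body 53 mm across up to 88 mm, shoulder to 110 mm, then neck and cap, 28 mm across, up to the top. Starts upright in the crate. Point: on its axis half-way up, 77.5 mm above its underside; z up the bottle. Bottles stand body to body, 53.6 mm apart; cap to cap 25 mm clear in the rows, 48 mm diagonally.
- cola_mid (a point): Cola: almost black body, black cap. Glass bottle 155 mm tall, 0.3 kg: body 53 mm across up to 88 mm, shoulder to 110 mm, then neck and cap, 28 mm across, up to the top. Starts upright in the crate. Point: on its axis half-way up, 77.5 mm above its underside; z up the bottle. Bottles stand body to body, 53.6 mm apart; cap to cap 25 mm clear in the rows, 48 mm diagonally.
- apple_mid (a point): Apple juice, not wanted: green body and green cap. Glass bottle 155 mm tall, 0.3 kg: body 53 mm across up to 88 mm, shoulder to 110 mm, then neck and cap, 28 mm across, up to the top. Starts upright in the crate. Point: on its axis half-way up, 77.5 mm above its underside; z up the bottle.
- berry_mid (a point): Berry juice, not wanted: dark red body and red cap. Glass bottle 155 mm tall, 0.3 kg: body 53 mm across up to 88 mm, shoulder to 110 mm, then neck and cap, 28 mm across, up to the top. Starts upright in the crate. Point: on its axis half-way up, 77.5 mm above its underside; z up the bottle.
- milk_mid (a point): Milk, not wanted: white body and white cap. Glass bottle 155 mm tall, 0.3 kg: body 53 mm across up to 88 mm, shoulder to 110 mm, then neck and cap, 28 mm across, up to the top. Starts upright in the crate. Point: on its axis half-way up, 77.5 mm above its underside; z up the bottle.
- tumbler_mid (a point): Open yellow hard-plastic tumbler standing on the table, 85 mm tall, outside 54 mm across at the foot and 62 mm at the rim, wall 3 mm, about 70 g. This point: on its axis, half-way up (42.5 mm above its underside); z up.
- marker_mid (a point): Marker lying flat on the table, 135 mm long, 18 mm wide, 14 mm high, flat-sided so that it does not roll; white barrel, blue cap with clip; about 30 g. This point: its centre, 7 mm above its underside; x along its length towards the cap, z up.
- black_tray_floor (a point): Small black tray, fixed, 160 x 230 mm plus a 12 mm grip lip at each end. Floor 150 x 220 mm inside the rim, 5 mm above the table; rim 13 mm above the floor, 5 mm thick. Point: centre of the floor's upper face; x along the short side, y along the long side, z up.
- white_tray_floor (a point): Small white tray, fixed, 160 x 230 mm plus a 12 mm grip lip at each end. Floor 150 x 220 mm inside the rim, 5 mm above the table; rim 13 mm above the floor, 5 mm thick. Point: centre of the floor's upper face; x along the short side, y along the long side, z up.
Mind the look-alikes: they are no part of the job. Several things look just like the part that bears tumbler_mid: the one meant starts farthest from the robot's base.

How it is judged:
At the end, for the whole second after the job is handed in: Inside the rims, on the floors (height within 5 mm): orange, water and tumbler upright (0.06 rad) on the black tray; cola upright and marker flat (0.07 rad) on the white tray. Apple, berry, milk upright (0.08 rad) on the crate floor. All released and at rest (0.02 m/s) (x of orange_mid in the frame of black_tray_floor between -0.053 and 0.053 m and y of orange_mid in the frame of black_tray_floor between -0.088 and 0.088 m and z of orange_mid in the frame of black_tray_floor between 0.0725 and 0.0825 m and angle between each of orange_mid, water_mid, cola_mid, tumbler_mid's own z axis and vertical below 0.06 rad and x of water_mid in the frame of black_tray_floor between -0.053 and 0.053 m and y of water_mid in the frame of black_tray_floor between -0.088 and 0.088 m and z of water_mid in the frame of black_tray_floor between 0.0725 and 0.0825 m and x of cola_mid in the frame of white_tray_floor between -0.053 and 0.053 m and y of cola_mid in the frame of white_tray_floor between -0.088 and 0.088 m and z of cola_mid in the frame of white_tray_floor between 0.0725 and 0.0825 m and x of tumbler_mid in the frame of black_tray_floor between -0.05 and 0.05 m and y of tumbler_mid in the frame of black_tray_floor between -0.085 and 0.085 m and z of tumbler_mid in the frame of black_tray_floor between 0.0375 and 0.0475 m and x of marker_mid in the frame of white_tray_floor between -0.067 and 0.067 m and y of marker_mid in the frame of white_tray_floor between -0.102 and 0.102 m and z of marker_mid in the frame of white_tray_floor between 0.003 and 0.013 m and angle between marker_mid's own x axis and vertical between 1.5 and 1.64 rad and height (world z) of apple_mid between 0.0785 and 0.0885 m and angle between each of apple_mid, berry_mid, milk_mid's own z axis and vertical below 0.08 rad and height (world z) of berry_mid between 0.0785 and 0.0885 m and height (world z) of milk_mid between 0.0785 and 0.0885 m and linear speed of each of orange, water, cola, tumbler, marker, apple, berry, milk below 0.02 m/s); the robot touches nothing.
It fails at once if a bottle that is not wanted (apple, berry, milk) is lifted out of the crate or tipped over (height (world z) of any of apple_mid, berry_mid, milk_mid above 0.125 m or angle between any of apple_mid, berry_mid, milk_mid's own z axis and vertical above 0.35 rad).
It fails at once if a wanted bottle or the tumbler is toppled (angle between any of orange_mid, water_mid, cola_mid, tumbler_mid's own z axis and vertical above 0.7 rad).
It fails at once if a bottle is dropped or banged onto its tray (faster than 0.6 m/s within 20 mm of the tray's floor) ((x of orange_mid in the frame of black_tray_floor between -0.06 and 0.06 m and y of orange_mid in the frame of black_tray_floor between -0.1 and 0.1 m and z of orange_mid in the frame of black_tray_floor below 0.0975 m and linear speed of orange above 0.6 m/s) or (x of water_mid in the frame of black_tray_floor between -0.06 and 0.06 m and y of water_mid in the frame of black_tray_floor between -0.1 and 0.1 m and z of water_mid in the frame of black_tray_floor below 0.0975 m and linear speed of water above 0.6 m/s) or (x of cola_mid in the frame of white_tray_floor between -0.06 and 0.06 m and y of cola_mid in the frame of white_tray_floor between -0.1 and 0.1 m and z of cola_mid in the frame of white_tray_floor below 0.0975 m and linear speed of cola above 0.6 m/s)).
It also fails if it takes over 144 s, if anything falls off the work surface, if the arm or the gripper's body presses on something with over 40 N, if the wrist force passes 120 N, or if a joint passes its speed limit or range.

## Working session

There is one attempt and no reset: what is moved stays moved. The work goes in short steps, Python scripts to look and compute and a tool call to move; the robot and the scene stay as the last step left them, time stands still between calls to the robot, and variables do not carry over. Pictures are saved under pics/ and viewed, at most 15 in all, crops included, and the job is handed in when it is done.

Besides the shell and the picture viewer there is one more tool, called after "Emit:" by a JSON object that holds its "method" and its "body", one argument or row to a line. drive_tool: Moves the arm, as the interface text tells. Its arguments: {"type":"object","properties":{"motion":{"type":"array","items":{"type":"array","items":{"type":"array","items":{"type":"number"}}}},"force":{"type":"number"}},"required":["motion"]}

```bash
mkdir -p pics; cat > h.py <<'E'
import numpy as np, cv2
from bench import robot, viewer, ticket, search_frame, place_of
def cam(n):
    c=viewer.camera(n); return c
def save(c,f): cv2.imwrite('pics/'+f,cv2.cvtColor(c['image'],cv2.COLOR_RGB2BGR))
def ray(c,p):
    d=np.linalg.inv(np.array(c['intrinsics']))@[p[0],p[1],1]
    return np.array(c['eye']),np.array(c['orientation'])@d
def at(c,p,z):
    e,d=ray(c,p); return (e+d*(z-e[2])/d[2])
def proj(c,P):
    q=np.array(c['intrinsics'])@(np.array(c['orientation']).T@(np.array(P)-c['eye'])); return q[:2]/q[2]
H=dict(orange_mid=.0835,water_mid=.0835,cola_mid=.0835,apple_mid=.0835,berry_mid=.0835,milk_mid=.0835,tumbler_mid=.0425,marker_mid=.007,black_tray_floor=.005,white_tray_floor=.005)
E
cat > a.py <<'E'
from h import *
np.set_printoptions(precision=4,suppress=True)
s=robot.observe();print(s['time'],s['position'],s['orientation'],s['width'],s['gripper_force'])
for n in ('top','scene'):
    c=cam(n);save(c,n+'0.png');print(n,c['eye'],c['intrinsics'])
    for k,z in H.items():
        print(k,[(np.round(r['conf'],2),np.round(r['position']),at(c,r['position'],z)[:2].round(3)) for r in place_of(k,n)[:4]])
E
python3 a.py
```

```text
0.0 [0.1834 0.571  0.2215] [[-0.9521  0.3058 -0.0007]
 [ 0.3058  0.9521 -0.0018]
 [ 0.0001 -0.0019 -1.    ]] 0.0881824306674928 0.0
top [ 0.3191 -0.0347  1.2462] [[457.8301   0.     319.7443]
 [  0.     457.8301 199.3622]
 [  0.       0.       1.    ]]
orange_mid [(np.float64(0.93), array([148., 205.]), array([0.471, 0.412])), (np.float64(0.68), array([167., 205.]), array([0.469, 0.364])), (np.float64(0.36), array([190., 204.]), array([0.473, 0.303]))]
water_mid [(np.float64(0.77), array([192., 202.]), array([0.478, 0.298]))]
cola_mid [(np.float64(0.64), array([186., 186.]), array([0.52 , 0.315]))]
apple_mid [(np.float64(0.62), array([171., 200.]), array([0.483, 0.353]))]
berry_mid [(np.float64(0.9), array([147., 186.]), array([0.521, 0.418]))]
milk_mid [(np.float64(0.77), array([170., 182.]), array([0.529, 0.359]))]
tumbler_mid [(np.float64(0.95), array([289., 255.]), array([0.343, 0.052])), (np.float64(0.78), array([363., 265.]), array([ 0.315, -0.141])), (np.float64(0.72), array([284., 216.]), array([0.445, 0.066]))]
marker_mid [(np.float64(0.67), array([341., 224.]), array([ 0.42
[... 573 characters left out ...]
 , 0.313]))]
cola_mid [(np.float64(0.63), array([438., 175.]), array([0.516, 0.31 ]))]
apple_mid [(np.float64(0.57), array([431., 167.]), array([0.474, 0.306])), (np.float64(0.54), array([448., 164.]), array([0.467, 0.359]))]
berry_mid [(np.float64(0.7), array([473., 172.]), array([0.517, 0.41 ]))]
milk_mid []
tumbler_mid [(np.float64(0.76), array([261., 162.]), array([ 0.302, -0.141])), (np.float64(0.71), array([345., 182.]), array([0.446, 0.072]))]
marker_mid [(np.float64(0.71), array([287., 199.]), array([ 0.448, -0.087]))]
black_tray_floor [(np.float64(0.87), array([183., 223.]), array([ 0.503, -0.361]))]
white_tray_floor [(np.float64(0.92), array([328., 240.]), array([ 0.632, -0.015]))]
```

View pics/top0.png

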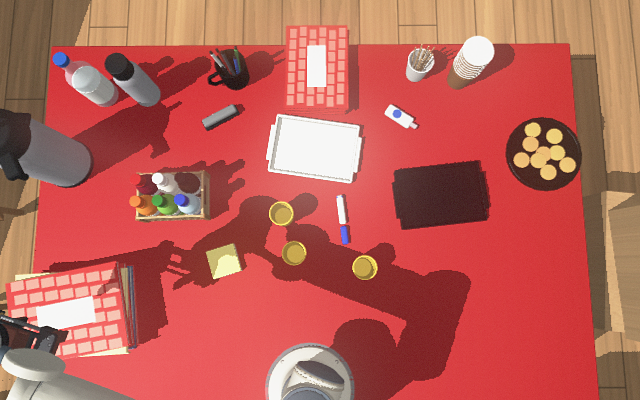

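View pics/scene0.png

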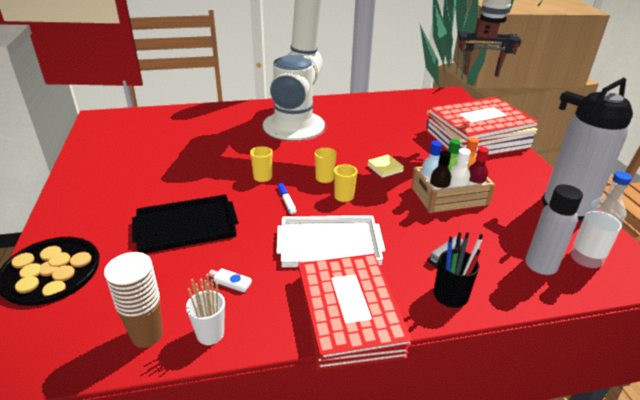

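The top view shows the crate near pixel (170,195), with orange, apple and water in the front row and berry, milk and cola behind. The white tray is at (315,149), the black tray at (440,195) and the marker at (342,220) with its cap towards the robot. The tumblers are at (281,213), (294,253) and (365,267); the first is farthest from the base, so it is the one I want. The scene view agrees. Next I'll get finer numbers from colour.

```bash
cat > b.py <<'E'
from h import *
np.set_printoptions(precision=4,suppress=True)
c=cam('top');im=c['image'];hsv=cv2.cvtColor(im,cv2.COLOR_RGB2HSV)
def blob(m,x0,y0,x1,y1,nm,z):
    k=np.zeros(m.shape,np.uint8);k[y0:y1,x0:x1]=m[y0:y1,x0:x1]
    n,l,st,ce=cv2.connectedComponentsWithStats(k.astype(np.uint8))
    i=1+np.argmax(st[1:,4]);pts=np.argwhere(l==i)[:,::-1].astype(np.float32)
    W=np.array([at(c,p,z)[:2] for p in pts],np.float32)
    (cx,cy),(w,h),a=cv2.minAreaRect(W)
    b=cv2.boxPoints(((cx,cy),(w,h),a));e=max((b[1]-b[0],b[2]-b[1]),key=np.linalg.norm)
    print(nm,st[i],'mean',W.mean(0),'rect',round(cx,4),round(cy,4),'size',round(w,3),round(h,3),'longdir',np.degrees(np.arctan2(e[1],e[0])).round(1))
h,s,v=[hsv[...,i].astype(int) for i in range(3)]
blob((s<60)&(v>140),258,105,372,190,'white',.018)
blob((v<70),385,155,495,235,'black',.018)
blob(((s<90)&(v>120))|((h>95)&(h<140)&(s>100)),332,190,355,250,'marker',.01)
blob((h>18)&(h<35)&(s>80)&(v>70),265,196,297,230,'tumbler',.06)
blob((h>100)&(h<130)&(s>150),170,190,192,210,'watercap',.161)
blob((h>5)&(h<18)&(s>190)&(v>170),125,190,160,212,'orange cap?',.161)
blob((h>40)&(h<80)&(s>120),150,190,172,214,'apple cap?',.161)
cr=cv2.resize(im[160:230,125:215],None,fx=6,fy=6,interpolation=cv2.INTER_CUBIC)
cr2=cv2.resize(im[185:250,260:360],None,fx=4,fy=4,interpolation=cv2.INTER_CUBIC)
o=np.zeros((420,540,3),np.uint8);o[:]=cr;cv2.imwrite('pics/crop0.png',o[...,::-1])
E
python3 b.py
```

```text
white [ 266  114   96   70 5262] mean [ 0.6347 -0.0124] rect 0.6354 -0.0122 size 0.254 0.166 longdir 81.3
black [435 181  38  36 438] mean [ 0.4927 -0.3907] rect 0.4936 -0.3855 size 0.094 0.099 longdir -15.5
marker [336 195  11  29 206] mean [ 0.4662 -0.0855] rect 0.4664 -0.0856 size 0.079 0.019 longdir 6.9
tumbler [269 202  24  24 468] mean [0.4494 0.0728] rect 0.4493 0.0739 size 0.06 0.06 longdir 0.3
watercap [174 194  11  11  84] mean [0.4739 0.3086] rect 0.4747 0.3086 size 0.024 0.023 longdir 71.4
orange cap? [140 201   1   1   1] mean [0.4698 0.402 ] rect 0.4698 0.402 size 0.0 0.0 longdir 0.0
apple cap? [152 195  20  19 210] mean [0.4608 0.3505] rect 0.4609 0.3492 size 0.061 0.03 longdir 52.7
```

View pics/crop0.png

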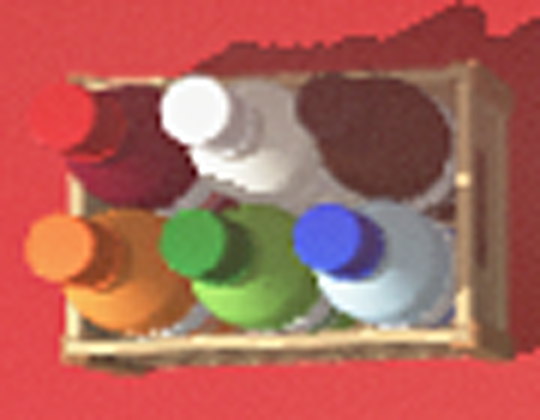

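The crop shows the cap tops in full-image pixels: orange (135.3,201), apple (157.2,200.3), water (179.7,199.8), berry (135.3,179.5), milk (157.8,178) and cola about (180,177.5). I'll take the tumbler first and work out its offsets.

```bash
cat > go.py <<'E'
# usage: go.py x y z yawdeg(tool y direction, mod 180) : shifts in tool axes (mm) and spin (deg)
from h import *
import sys
s=robot.observe();R=np.array(s['orientation']);p=np.array(s['position'])
def go(x,y,z,yaw=None):
    d=R.T@(np.array([x,y,z])-p)*1000
    cur=np.degrees(np.arctan2(R[1,1],R[0,1]))
    sp=0 if yaw is None else -((yaw-cur+90)%180-90)
    a=np.radians(sp);r=np.array([[np.cos(a),np.sin(a)],[-np.sin(a),np.cos(a)]])@d[:2]
    print('to',(x,y,z),'shift',d.round(1),'yaw now',round(cur,1),'spin',round(sp,1),'shift after spin',r.round(1),'q6',round(s['q'][5],2))
def st(): print('t',round(s['time'],2),'p',p.round(4),'w',round(s['width'],4),'F',np.round(s['force'],1),'g',np.round(s['gripper_force'],1))
if __name__=='__main__':
    st(); a=list(map(float,sys.argv[1:])); go(*a)
E
python3 - <<'E'
from h import *
c=cam('top')
for n,p in dict(orange=(135.3,201),apple=(157.2,200.3),water=(179.7,199.8),berry=(135.3,179.5),milk=(157.8,178),cola=(180,177.5)).items(): print(n,at(c,p,.161)[:2].round(4))
for p in [(272,114),(360,121),(268,175),(356,183)]: print('w',at(c,p,.018)[:2].round(4))
for p in [(395,170),(480,161),(401,228),(486,218)]: print('b',at(c,p,.018)[:2].round(4))
for p in [(341,194),(346,244)]: print('marker',at(c,p,.01)[:2].round(4))
E
python3 go.py .447 .073 .16 72
```

```text
orange [0.4698 0.4133]
apple [0.4713 0.3607]
water [0.4722 0.3067]
berry [0.5222 0.416 ]
milk [0.5256 0.3617]
cola [0.5266 0.3081]
w [0.7324 0.1037]
w [ 0.7109 -0.1409]
w [0.5597 0.1128]
w [ 0.5364 -0.1272]
b [ 0.5719 -0.2342]
b [ 0.5958 -0.4671]
b [ 0.4133 -0.246 ]
b [ 0.4392 -0.475 ]
marker [ 0.5075 -0.0864]
marker [ 0.3714 -0.0984]
t 1.2 p [0.1835 0.5713 0.2227] w 0.0877 F [ 0.5 -1.  -0.5] g 0.0
to (0.447, 0.073, 0.16) shift [-403.3 -393.8   62.6] yaw now 72.2 spin 0.2 shift after spin [-404.6 -392.5] q6 -0.06
```

Emit:
{"method": "drive_tool", "body": {
  "motion": [
    [[-1, -27, -26, 0, 0], [-1, -27, -26, 0, 0], [-1, -27, -26, 0, 0], [-1, -27, -26, 0, 0], [-1, -27, -26, 0, 0]]
  ],
  "force": 15
}}

```text
time: 1.7
position: [0.2727, 0.4049, 0.2227]
orientation: [[-0.952, 0.306, 0.0], [0.306, 0.952, 0.0], [-0.0, 0.0, -1.0]]
force: [0.7, -0.4, 1.2]
width: 0.0877
gripper_force: 0.0
```

Emit:
{"method": "drive_tool", "body": {
  "motion": [
    [[-1, -27, -26, 0, 0], [-1, -27, -26, 0, 0], [-1, -27, -26, 0, 0], [-1, -27, -26, 0, 0], [-1, -27, -26, 0, 0]]
  ]
}}

```text
time: 2.2
position: [0.3615, 0.2398, 0.2229]
orientation: [[-0.952, 0.306, 0.001], [0.306, 0.952, 0.0], [-0.001, 0.001, -1.0]]
force: [1.1, -0.2, -0.2]
width: 0.0877
gripper_force: 0.0
```

Emit:
{"method": "drive_tool", "body": {
  "motion": [
    [[-1, -27, -26, 10, 0], [-1, -27, -26, 10, 0], [-1, -27, -26, 10, 0], [-1, -26, -26, 10, 0], [-1, 0, 0, 0, 0]]
  ]
}}

```text
time: 2.7
position: [0.4317, 0.106, 0.1809]
orientation: [[-0.951, 0.311, -0.002], [0.311, 0.951, -0.002], [0.002, -0.002, -1.0]]
force: [0.8, 0.4, 0.4]
width: 0.0876
gripper_force: 0.0
```

```bash
cat > w.py <<'E'
from h import *
import sys
# w.py pic name z : wrist picture, network finds, world positions
c=cam('wrist');save(c,sys.argv[1])
for k in sys.argv[2:]:
    k,z=k.split(':')
    print(k,[(round(r['conf'],2),np.round(r['position']),at(c,r['position'],float(z))[:2].round(4)) for r in place_of(k,'wrist')[:3]])
E
python3 w.py w1.png tumbler_mid:.0425 marker_mid:.007; python3 go.py .447 .073 .05 72
```

```text
tumbler_mid [(0.82, array([225., 130.]), array([0.351 , 0.0392])), (0.72, array([287., 213.]), array([0.4487, 0.0673])), (0.57, array([ 43., 151.]), array([ 0.3135, -0.1384]))]
marker_mid [(0.9, array([164., 237.]), array([ 0.4414, -0.0885])), (0.4, array([617., 156.]), array([0.5083, 0.4262]))]
t 2.85 p [0.431  0.1098 0.183 ] w 0.0876 F [-0.3  0.4  0. ] g 0.0
to (0.447, 0.073, 0.05) shift [-26.5 -30.2 133. ] yaw now 72.2 spin 0.2 shift after spin [-26.6 -30.2] q6 -1.09
```

View pics/w1.png

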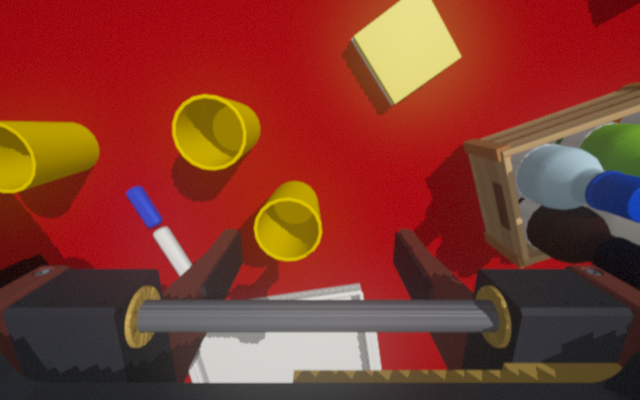

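The wrist view shows the wanted tumbler at (288,220), with its rim centred about (288,228), a little ahead of the fingers. The way down is clear.

Emit:
{"method": "drive_tool", "body": {
  "motion": [
    [[-1, -15, -17, 0, 0], [-1, -14, -17, 0, 0], [-1, 0, 0, 30, 0], [-1, 0, 0, 40, 0], [-1, 0, 0, 40, 0]]
  ],
  "force": 15
}}

```text
time: 3.35
position: [0.4488, 0.0697, 0.0728]
orientation: [[-0.953, 0.304, 0.003], [0.304, 0.953, 0.001], [-0.003, 0.002, -1.0]]
force: [0.2, 0.1, -0.3]
width: 0.0879
gripper_force: 0.0
```

Emit:
{"method": "drive_tool", "body": {
  "motion": [
    [[-1, 0, 0, 25, 0], [-1, 0, 0, 13, 0], [-1, 0, 0, 0, 0], [1, 0, 0, 0, 0], [1, 0, 0, 0, 0]]
  ]
}}

```text
time: 3.85
position: [0.4496, 0.0686, 0.0369]
orientation: [[-0.952, 0.305, 0.004], [0.305, 0.952, 0.0], [-0.003, 0.001, -1.0]]
force: [1.0, 0.2, -0.1]
width: 0.0752
gripper_force: 0.0
```

Emit:
{"method": "drive_tool", "body": {
  "motion": [
    [[1, 0, 0, 0, 0], [1, 0, 0, 0, 0], [1, 0, 0, 0, 0], [1, 0, 0, 0, 0], [1, 0, 0, 0, 0]]
  ]
}}

```text
time: 4.35
position: [0.4492, 0.0684, 0.0358]
orientation: [[-0.952, 0.306, 0.002], [0.306, 0.952, 0.001], [-0.002, 0.001, -1.0]]
force: [0.4, 1.7, 6.1]
width: 0.0608
gripper_force: 15.0
```

Emit:
{"method": "drive_tool", "body": {
  "motion": [
    [[1, 0, 0, -5, 0], [1, 0, 0, -20, 0], [1, 0, 0, -40, 0], [1, 0, 0, -40, 0], [1, 0, 0, 0, 0]]
  ]
}}

```text
time: 4.85
position: [0.4506, 0.0681, 0.1457]
orientation: [[-0.952, 0.306, 0.009], [0.306, 0.952, 0.0], [-0.008, 0.003, -1.0]]
force: [0.8, -0.8, 0.0]
width: 0.061
gripper_force: 15.0
```

```bash
python3 go.py .494 -.429 .14 72; python3 w.py w2.png tumbler_mid:.1
```

```text
t 4.85 p [0.4506 0.0681 0.1457] w 0.061 F [ 0.8 -0.8  0. ] g 15.0
to (0.494, -0.429, 0.14) shift [-193.4 -459.9    6. ] yaw now 72.2 spin 0.2 shift after spin [-194.9 -459.3] q6 -1.18
tumbler_mid [(0.93, array([245.,  95.]), array([0.3573, 0.0499])), (0.6, array([321., 250.]), array([0.4762, 0.0631]))]
```

Emit:
{"method": "drive_tool", "body": {
  "motion": [
    [[1, -10, -20, 0, 0], [1, -17, -38, 0, 0], [1, -18, -38, 0, 0], [1, -18, -38, 0, 0], [1, -18, -38, 0, 0]]
  ]
}}

```text
time: 5.45
position: [0.4717, -0.1217, 0.1371]
orientation: [[-0.952, 0.306, -0.004], [0.306, 0.952, 0.001], [0.004, -0.0, -1.0]]
force: [0.4, -0.0, -0.7]
width: 0.0604
gripper_force: 15.0
```

Emit:
{"method": "drive_tool", "body": {
  "motion": [
    [[1, -17, -38, 0, 0], [1, -17, -38, 0, 0], [1, -18, -38, 0, 0], [1, -18, -38, 0, 0], [1, -18, -38, 0, 0]]
  ]
}}

```text
time: 5.95
position: [0.4974, -0.3293, 0.1366]
orientation: [[-0.952, 0.306, -0.004], [0.306, 0.952, 0.003], [0.004, 0.001, -1.0]]
force: [0.7, -0.3, -0.8]
width: 0.0608
gripper_force: 15.0
```

Emit:
{"method": "drive_tool", "body": {
  "motion": [
    [[1, -17, -38, 0, 0], [1, -17, -38, 0, 0], [1, -6, -16, 0, 0], [1, 0, 0, 0, 0], [1, 0, 0, 0, 0]]
  ]
}}

```text
time: 6.45
position: [0.5077, -0.4272, 0.1372]
orientation: [[-0.952, 0.306, -0.003], [0.306, 0.952, 0.003], [0.004, 0.002, -1.0]]
force: [0.0, 0.7, -0.3]
width: 0.0609
gripper_force: 15.0
```

```bash
python3 go.py .511 -.428 .038 72; python3 w.py w3.png tumbler_mid:.1 black_tray_floor:.005 marker_mid:.007 white_tray_floor:.005
```

```text
t 6.45 p [ 0.5077 -0.4272  0.1372] w 0.0609 F [ 0.   0.7 -0.3] g 15.0
to (0.511, -0.428, 0.038) shift [-3.7 -0.  99.1] yaw now 72.2 spin 0.2 shift after spin [-3.7  0. ] q6 -2.01
tumbler_mid [(0.86, array([316., 252.]), array([ 0.529 , -0.4346]))]
black_tray_floor [(0.84, array([385., 168.]), array([ 0.5084, -0.3574]))]
marker_mid []
white_tray_floor []
```

View pics/w3.png

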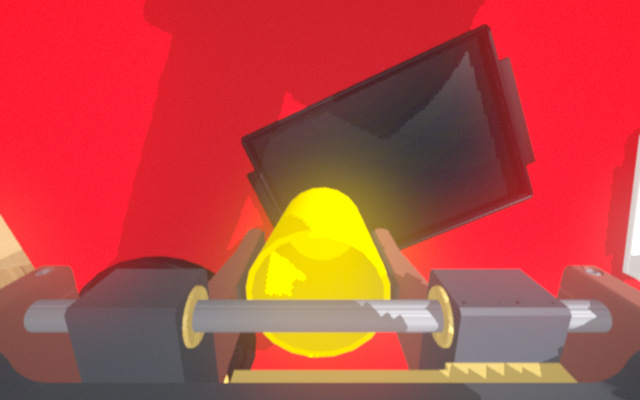

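The wrist view shows the tumbler held upright over the far end of the tray. The rim corners are at (243,138), (488,28) and (530,197). I'll lower it and release.

```bash
python3 - <<'E'
from h import *
c=cam('wrist')
P=[at(c,p,.018)[:2].round(4) for p in [(243,138),(488,28),(530,197)]]
print(P,(P[0]+P[2])/2,P[1]-P[0],P[2]-P[1])
E
```

```text
[array([ 0.4407, -0.4759]), array([ 0.4188, -0.2488]), array([ 0.577 , -0.2331])] [ 0.50885 -0.3545 ] [-0.0219  0.2271] [0.1582 0.0157]
```

Emit:
{"method": "drive_tool", "body": {
  "motion": [
    [[1, -3, 0, 30, 0], [1, 0, 0, 30, 0], [1, 0, 0, 20, 0], [1, 0, 0, 10, 0], [1, 0, 0, 3, 0]]
  ]
}}

```text
time: 7.25
position: [0.511, -0.4282, 0.0455]
orientation: [[-0.952, 0.305, -0.001], [0.305, 0.952, 0.001], [0.002, 0.001, -1.0]]
force: [0.6, 0.8, -0.6]
width: 0.0609
gripper_force: 15.0
```

Emit:
{"method": "drive_tool", "body": {
  "motion": [
    [[1, 0, 0, 3, 0], [1, 0, 0, 0, 0], [1, 0, 0, 0, 0], [0.2, 0, 0, 0, 0], [0, 0, 0, 0, 0]]
  ]
}}

```text
time: 7.75
position: [0.5115, -0.4292, 0.0443]
orientation: [[-0.952, 0.306, 0.001], [0.306, 0.952, -0.001], [-0.001, -0.001, -1.0]]
force: [-0.7, -0.1, -0.8]
width: 0.0606
gripper_force: 15.0
```

Emit:
{"method": "drive_tool", "body": {
  "motion": [
    [[0, 0, 0, 2, 0], [0, 0, 0, 2, 0], [0, 0, 0, 0, 0], [-0.6, 0, 0, 0, 0], [-1, 0, 0, 0, 0]]
  ]
}}

```text
time: 8.25
position: [0.5112, -0.4288, 0.0393]
orientation: [[-0.952, 0.306, -0.0], [0.306, 0.952, 0.0], [0.0, 0.0, -1.0]]
force: [0.0, -0.4, 0.4]
width: 0.0735
gripper_force: 0.0
```

Emit:
{"method": "drive_tool", "body": {
  "motion": [
    [[-1, 0, 0, 0, 0], [-1, 0, 0, 0, 0], [-1, 0, 0, -20, 0], [-1, 0, 0, -40, 0], [-1, 0, 0, -40, 0]]
  ]
}}

```text
time: 8.75
position: [0.5107, -0.4284, 0.1393]
orientation: [[-0.952, 0.306, -0.002], [0.306, 0.952, 0.002], [0.003, 0.001, -1.0]]
force: [0.2, -0.3, -0.5]
width: 0.0879
gripper_force: 0.0
```

```bash
python3 go.py .441 -.091 .13 97; python3 w.py w4.png tumbler_mid:.0475 black_tray_floor:.005 marker_mid:.007; python3 - <<'E'
from h import *
c=cam('top')
for k in ('tumbler_mid','marker_mid','black_tray_floor','white_tray_floor'):
    print(k,[(np.round(r['conf'],2),np.round(r['position']),at(c,r['position'],.0475 if k[0]=='t' else H[k])[:2].round(3)) for r in place_of(k,'top')[:4]])
E
```

```text
t 8.75 p [ 0.5107 -0.4284  0.1393] w 0.0879 F [ 0.2 -0.3 -0.5] g 0.0
to (0.441, -0.091, 0.13) shift [169.6 299.9  10.1] yaw now 72.2 spin -24.8 shift after spin [ 28.1 343.4] q6 -2.01
tumbler_mid [(0.72, array([320., 201.]), array([ 0.512, -0.426]))]
black_tray_floor [(0.93, array([386., 166.]), array([ 0.51  , -0.3567]))]
marker_mid []
tumbler_mid [(np.float64(0.9), array([292., 253.]), array([0.346, 0.045])), (np.float64(0.69), array([365., 263.]), array([ 0.321, -0.145])), (np.float64(0.46), array([473., 194.]), array([ 0.501, -0.433]))]
marker_mid [(np.float64(0.88), array([342., 219.]), array([ 0.439, -0.089]))]
black_tray_floor [(np.float64(0.91), array([437., 197.]), array([ 0.499, -0.35 ]))]
white_tray_floor [(np.float64(0.69), array([316., 148.]), array([ 0.637, -0.017])), (np.float64(0.48), array([189., 200.]), array([0.494, 0.331]))]
```

Emit:
{"method": "drive_tool", "body": {
  "motion": [
    [[-1, 12, 20, 0, 0], [-1, 20, 35, 0, 0], [-1, 20, 35, 0, 0], [-1, 20, 35, 0, 0], [-1, 20, 35, 0, 0]]
  ]
}}

```text
time: 9.7
position: [0.4717, -0.2468, 0.1383]
orientation: [[-0.952, 0.306, -0.002], [0.306, 0.952, 0.001], [0.002, 0.001, -1.0]]
force: [0.1, 0.5, -0.6]
width: 0.0878
gripper_force: 0.0
```

Emit:
{"method": "drive_tool", "body": {
  "motion": [
    [[-1, 20, 35, 0, 0], [-1, 20, 35, 0, 0], [-1, 20, 35, 0, 0], [-1, 18, 35, 0, 0], [-1, 0, 0, 0, -8]]
  ]
}}

```text
time: 10.2
position: [0.4403, -0.0875, 0.139]
orientation: [[-0.986, 0.166, -0.001], [0.166, 0.986, 0.002], [0.001, 0.002, -1.0]]
force: [-0.2, -0.2, 0.4]
width: 0.0881
gripper_force: 0.0
```

Emit:
{"method": "drive_tool", "body": {
  "motion": [
    [[-1, 0, 0, 0, -8], [-1, 0, 0, 0, -7], [-1, 0, 0, 0, 0], [-1, 0, 0, 0, 0], [-1, 0, 0, 0, 0]]
  ]
}}

```text
time: 10.7
position: [0.4411, -0.0914, 0.1392]
orientation: [[-0.996, -0.088, -0.001], [-0.088, 0.996, 0.0], [0.001, 0.0, -1.0]]
force: [0.6, -1.3, 0.6]
width: 0.0876
gripper_force: 0.0
```

```bash
python3 w.py w5.png marker_mid:.007 white_tray_floor:.005; python3 go.py .44 -.091 .004 95; python3 - <<'E'
from h import *
c=cam('wrist');im=c['image'];h,s,v=[a.astype(int) for a in cv2.split(cv2.cvtColor(im,cv2.COLOR_RGB2HSV))]
m=(((s<80)&(v>140))|((h>100)&(h<135)&(s>120)&(v>60))).astype(np.uint8); m[265:]=0
n,l,st,ce=cv2.connectedComponentsWithStats(m)
for i in range(1,n):
    if st[i,4]>150:
        W=np.array([at(c,p,.012)[:2] for p in np.argwhere(l==i)[:,::-1]],np.float32);print(st[i],cv2.minAreaRect(W),W.min(0),W.max(0),cv2.fitLine(W,2,0,.01,.01).T)
E
```

```text
marker_mid [(0.79, array([322., 189.]), array([ 0.4418, -0.0867]))]
white_tray_floor [(0.86, array([370., 354.]), array([ 0.6366, -0.012 ]))]
t 10.85 p [ 0.4412 -0.0914  0.1395] w 0.0879 F [ 0.1 -0.2 -0.3] g 0.0
to (0.44, -0.091, 0.004) shift [  1.1   0.5 135.5] yaw now 95.1 spin 0.1 shift after spin [1.1 0.5] q6 -1.94
[310 120  19  52 890] ((0.3994491398334503, -0.09405682981014252), (0.04756024479866028, 0.016702784225344658), 7.205782890319824) [ 0.37554884 -0.10381661] [ 0.42344746 -0.08338561] [[ 0.9934315   0.11442818  0.3992051  -0.09401015]]
[ 311  177   20   76 1361] ((0.46814507246017456, -0.08567427843809128), (0.07962163537740707, 0.018506191670894623), 6.817233085632324) [ 0.42826396 -0.09842394] [ 0.50805867 -0.07309179] [[ 0.9927476   0.12021738  0.4664815  -0.08587075]]
```

View pics/w5.png

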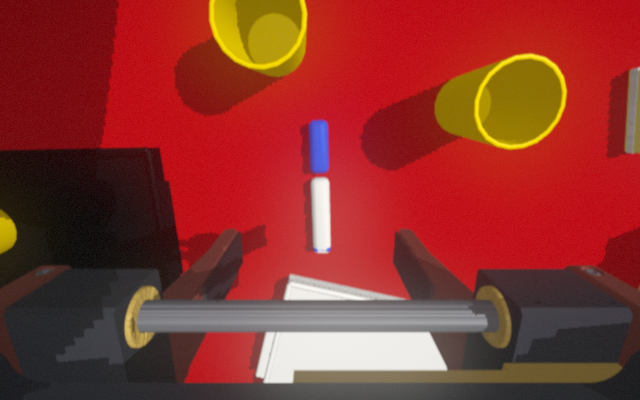

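The wrist view shows the marker at (320,187) between the fingers, in line to within 2°. I'll go down and grip it.

Emit:
{"method": "drive_tool", "body": {
  "motion": [
    [[-1, 0, 2, 0, -2], [-1, 0, 0, 40, 0], [-1, 0, 0, 40, 0], [-1, 0, 0, 30, 0], [-0.3, 0, 0, 16, 0]]
  ],
  "force": 20
}}

```text
time: 11.4
position: [0.4393, -0.0889, 0.0104]
orientation: [[-0.992, -0.124, -0.004], [-0.124, 0.992, 0.001], [0.004, 0.002, -1.0]]
force: [0.1, 0.0, 0.6]
width: 0.0829
gripper_force: 0.0
```

Emit:
{"method": "drive_tool", "body": {
  "motion": [
    [[0, 0, 0, 9, 0], [0, 0, 0, 0, 0], [0.3, 0, 0, 0, 0], [1, 0, 0, 0, 0], [1, 0, 0, 0, 0]]
  ]
}}

```text
time: 11.9
position: [0.4418, -0.0895, 0.0059]
orientation: [[-0.992, -0.125, 0.002], [-0.125, 0.992, -0.001], [-0.002, -0.001, -1.0]]
force: [0.3, 0.1, 0.8]
width: 0.0433
gripper_force: 0.0
```

Emit:
{"method": "drive_tool", "body": {
  "motion": [
    [[1, 0, 0, 0, 0], [1, 0, 0, 0, 0], [1, 0, 0, 0, 0], [1, 0, 0, 0, 0], [1, 0, 0, 0, 0]]
  ]
}}

```text
time: 12.4
position: [0.4411, -0.0893, 0.0048]
orientation: [[-0.992, -0.125, 0.0], [-0.125, 0.992, -0.0], [-0.0, -0.0, -1.0]]
force: [-1.0, -0.2, 1.2]
width: 0.0179
gripper_force: 20.0
```

Emit:
{"method": "drive_tool", "body": {
  "motion": [
    [[1, 0, 0, -10, 0], [1, 0, 0, -40, 0], [1, 0, 0, -40, 0], [1, 0, 0, -10, -8], [1, 0, 0, 0, 0]]
  ]
}}

```text
time: 12.9
position: [0.4424, -0.0897, 0.1079]
orientation: [[-0.965, -0.263, 0.005], [-0.264, 0.965, -0.002], [-0.005, -0.003, -1.0]]
force: [-0.6, -0.3, -0.5]
width: 0.0176
gripper_force: 20.0
```

```bash
python3 go.py .606 -.013 .1 6; python3 w.py w6.png marker_mid:.09 white_tray_floor:.005
```

```text
t 12.9 p [ 0.4424 -0.0897  0.1079] w 0.0176 F [-0.6 -0.3 -0.5] g 20.0
to (0.606, -0.013, 0.1) shift [-177.9   30.9    8.6] yaw now 105.3 spin -80.7 shift after spin [ -59.2 -170.6] q6 -2.11
marker_mid [(0.7, array([321., 247.]), array([ 0.4517, -0.0851]))]
white_tray_floor [(0.66, array([340., 380.]), array([ 0.6372, -0.0117]))]
```

View pics/w6.png

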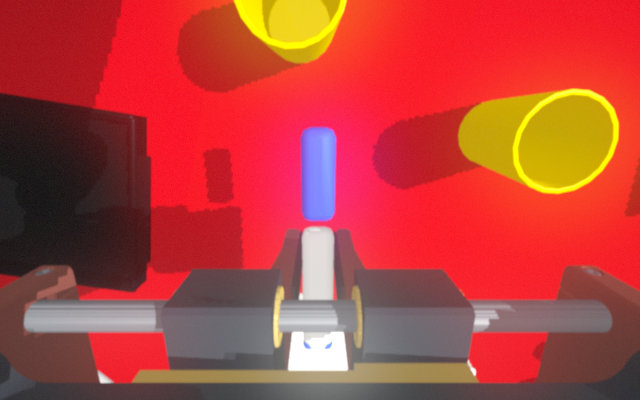

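The marker is held at its middle, with the cap at (319,172) towards the base. I'll move over the white tray and turn it to lie along the long side.

Emit:
{"method": "drive_tool", "body": {
  "motion": [
    [[1, -35, 7, 0, 0], [1, -36, 7, 0, 0], [1, -36, 7, 0, 0], [1, -35, 7, 0, 0], [1, -35, 7, 0, 0]]
  ]
}}

```text
time: 13.55
position: [0.6029, -0.0083, 0.1023]
orientation: [[-0.966, -0.26, -0.004], [-0.26, 0.966, 0.0], [0.003, 0.001, -1.0]]
force: [-0.2, 0.1, 1.5]
width: 0.0178
gripper_force: 20.0
```

Emit:
{"method": "drive_tool", "body": {
  "motion": [
    [[1, 0, 0, 0, 8.5], [1, 0, 0, 0, 8.5], [1, 0, 0, 0, 8.5], [1, 0, 0, 0, 8.5], [1, 0, 0, 0, 8.5]]
  ]
}}

```text
time: 14.05
position: [0.6017, -0.009, 0.1022]
orientation: [[-0.885, 0.466, -0.004], [0.466, 0.885, 0.0], [0.004, -0.002, -1.0]]
force: [-0.6, -0.3, -0.4]
width: 0.0177
gripper_force: 20.0
```

Emit:
{"method": "drive_tool", "body": {
  "motion": [
    [[1, 0, 0, 0, 8.5], [1, 0, 0, 0, 8.5], [1, 0, 0, 0, 8.5], [1, 0, 0, 0, 8.5], [1, 0, 0, 0, 8.5]]
  ]
}}

```text
time: 14.55
position: [0.6016, -0.0091, 0.1023]
orientation: [[-0.337, 0.941, -0.004], [0.941, 0.337, 0.0], [0.001, -0.003, -1.0]]
force: [-0.8, 1.1, -1.2]
width: 0.0176
gripper_force: 20.0
```

Emit:
{"method": "drive_tool", "body": {
  "motion": [
    [[1, 0, 0, 0, 8.5], [1, 0, 0, 0, 8.5], [1, 0, 0, 0, 8.5], [1, 0, 0, 0, 0], [1, 0, 0, 0, 0]]
  ]
}}

```text
time: 15.05
position: [0.602, -0.0091, 0.1032]
orientation: [[0.09, 0.996, -0.002], [0.996, -0.09, 0.0], [-0.0, -0.002, -1.0]]
force: [-0.0, -1.3, -0.3]
width: 0.0181
gripper_force: 20.0
```

```bash
python3 go.py .604 -.010 .011 -5.5; python3 w.py w7.png marker_mid:.09 white_tray_floor:.005
```

```text
t 15.05 p [ 0.602  -0.0091  0.1032] w 0.0181 F [-0.  -1.3 -0.3] g 20.0
to (0.604, -0.01, 0.011) shift [-0.7  2.3 92.2] yaw now -5.1 spin 0.4 shift after spin [-0.7  2.3] q6 0.02
marker_mid [(0.59, array([316., 250.]), array([ 0.602 , -0.0172]))]
white_tray_floor [(0.67, array([359., 201.]), array([ 0.6397, -0.0137]))]
```

View pics/w7.png

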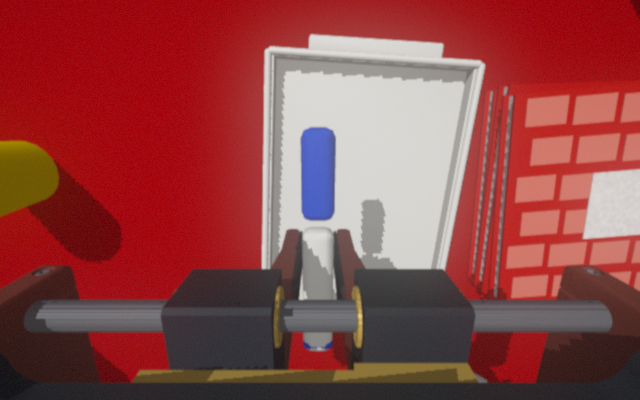

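The marker lines up with the tray's long side, with the cap at (318,173) and the tray's inner left wall at x≈280. I'll lower it.

Emit:
{"method": "drive_tool", "body": {
  "motion": [
    [[1, 0, 2, 30, 0], [1, 0, 0, 30, 0], [1, 0, 0, 20, 0], [1, 0, 0, 8, 0], [1, 0, 0, 3, 0]]
  ]
}}

```text
time: 15.7
position: [0.6042, -0.0093, 0.0127]
orientation: [[0.092, 0.996, -0.002], [0.996, -0.092, 0.0], [-0.0, -0.002, -1.0]]
force: [-0.3, 1.5, 0.3]
width: 0.0181
gripper_force: 20.0
```

Emit:
{"method": "drive_tool", "body": {
  "motion": [
    [[1, 0, 0, 2, 0], [1, 0, 0, 0, 0], [0.3, 0, 0, 0, 0], [0.2, 0, 0, 0, 0], [0.2, 0, 0, 0, 0]]
  ]
}}

```text
time: 16.2
position: [0.605, -0.0094, 0.0123]
orientation: [[0.092, 0.996, 0.001], [0.996, -0.092, -0.0], [0.0, 0.001, -1.0]]
force: [-0.5, 0.4, 0.1]
width: 0.0346
gripper_force: 0.0
```

Emit:
{"method": "drive_tool", "body": {
  "motion": [
    [[0.2, 0, 0, 0, 0], [0.2, 0, 0, 0, 0], [0.2, 0, 0, -20, 0], [0.2, 0, 0, -40, 0], [0.2, 0, 0, -40, 0]]
  ]
}}

```text
time: 16.7
position: [0.6039, -0.0093, 0.1117]
orientation: [[0.093, 0.996, -0.003], [0.996, -0.093, 0.0], [-0.0, -0.003, -1.0]]
force: [0.9, 0.1, 0.3]
width: 0.0348
gripper_force: 0.0
```

```bash
python3 go.py .526 .309 .26 -45; python3 w.py w8.png marker_mid:.012 white_tray_floor:.005
```

```text
t 16.7 p [ 0.6039 -0.0093  0.1117] w 0.0348 F [0.9 0.1 0.3] g 0.0
to (0.526, 0.309, 0.26) shift [ 309.7 -107.4 -148.1] yaw now -5.3 spin 39.7 shift after spin [ 169.7 -280.4] q6 0.02
marker_mid [(0.81, array([320., 198.]), array([ 0.6075, -0.0088]))]
white_tray_floor [(0.6, array([353., 196.]), array([ 0.6371, -0.0113]))]
```

Emit:
{"method": "drive_tool", "body": {
  "motion": [
    [[0, 0, 0, -30, 0], [-0.35, 0, 0, -30, 8], [-0.35, 0, 0, -30, 8], [-0.35, 0, 0, -30, 8], [-0.35, 0, 0, -30, 8]]
  ],
  "force": 30
}}

```text
time: 17.35
position: [0.6043, -0.0093, 0.2609]
orientation: [[0.611, 0.792, -0.003], [0.792, -0.611, 0.0], [-0.001, -0.002, -1.0]]
force: [0.6, -0.2, 0.3]
width: 0.0592
gripper_force: 0.0
```

Emit:
{"method": "drive_tool", "body": {
  "motion": [
    [[-0.35, 0, 0, 0, 8], [-0.35, 21, -35, 0, 0], [-0.35, 21, -35, 0, 0], [-0.35, 21, -35, 0, 0], [-0.35, 21, -35, 0, 0]]
  ]
}}

```text
time: 17.85
position: [0.5652, 0.1505, 0.2597]
orientation: [[0.711, 0.703, -0.003], [0.703, -0.711, -0.0], [-0.002, -0.001, -1.0]]
force: [-0.2, 0.6, -0.3]
width: 0.0593
gripper_force: 0.0
```

Emit:
{"method": "drive_tool", "body": {
  "motion": [
    [[-0.35, 21, -35, 0, 0], [-0.35, 21, -35, 0, 0], [-0.35, 22, -35, 0, 0], [-0.35, 22, -35, 0, 0], [-0.35, 0, 0, 0, 0]]
  ]
}}

```text
time: 18.35
position: [0.5266, 0.3136, 0.2591]
orientation: [[0.707, 0.707, -0.004], [0.707, -0.707, -0.0], [-0.003, -0.003, -1.0]]
force: [-0.2, -0.7, 0.7]
width: 0.0596
gripper_force: 0.0
```

```bash
python3 go.py .526 .309 .125 -45; python3 w.py w9.png cola_mid:.0835 water_mid:.0835 orange_mid:.0835 apple_mid:.0835 milk_mid:.0835 berry_mid:.0835 
```

```text
t 18.35 p [0.5266 0.3136 0.2591] w 0.0596 F [-0.2 -0.7  0.7] g 0.0
to (0.526, 0.309, 0.125) shift [ -3.3   3.2 134.1] yaw now -45.0 spin 0.0 shift after spin [-3.3  3.2] q6 1.27
cola_mid [(0.74, array([324., 180.]), array([0.5326, 0.3088]))]
water_mid [(0.8, array([291., 210.]), array([0.4808, 0.3103]))]
orange_mid [(0.61, array([215., 148.]), array([0.4737, 0.4181])), (0.17, array([508., 281.]), array([0.6045, 0.0551]))]
apple_mid [(0.69, array([252., 182.]), array([0.4741, 0.3642]))]
milk_mid [(0.83, array([286., 150.]), array([0.527 , 0.3617]))]
berry_mid [(0.79, array([248., 110.]), array([0.5285, 0.4194]))]
```

View pics/w9.png

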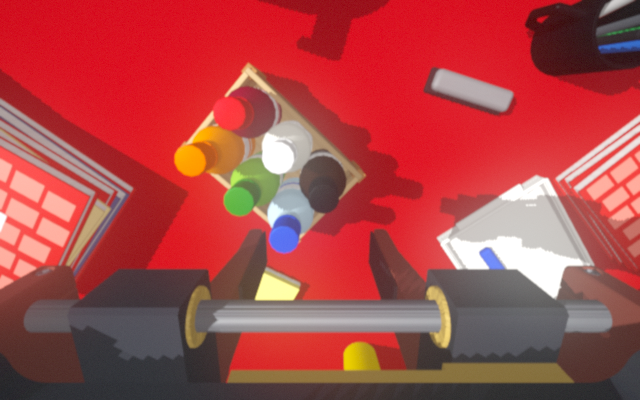

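The wrist view shows the cap tops at about cola (324,200), water (285,240), apple (240,202), orange (190,158), berry (231,111) and milk (280,154). I'll fit the 2 x 3 grid to them.

```bash
python3 - <<'E'
from h import *
c=cam('wrist')
px=dict(cola=(324,200),water=(285,240),apple=(240,202),orange=(190,158),berry=(231,111),milk=(280,154))
g=dict(orange=(-.5,1),apple=(-.5,0),water=(-.5,-1),berry=(.5,1),milk=(.5,0),cola=(.5,-1))
im=c['image']
mid=dict(cola=(.5326,.3088),water=(.4808,.3103),orange=(.4737,.4181),apple=(.4741,.3642),milk=(.527,.3617),berry=(.5285,.4194))
top=dict(orange=(.4698,.4133),apple=(.4713,.3607),water=(.4722,.3067),berry=(.5222,.416),milk=(.5256,.3617),cola=(.5266,.3081))
for nm,W in (('caps',{k:at(c,p,.161)[:2] for k,p in px.items()}),('mid',mid),('top',top)):
    A=np.array([g[k] for k in W])*.0536;B=np.array([W[k] for k in W]);m=B.mean(0)
    U,S,V=np.linalg.svd(A.T@(B-m));R=(U@V)
    print(nm,m.round(4),'yaw',np.degrees(np.arctan2(R[0,1],R[0,0])).round(2),{k:(np.round(m+np.array(g[k])*.0536@R,4),np.round(W[k],4)) for k in ('cola','water','orange')})
E
python3 go.py .5275 .31 .125 -45
```

```text
caps [0.5075 0.357 ] yaw 0.68 {'cola': (array([0.5349, 0.3037]), array([0.5338, 0.3031])), 'water': (array([0.4813, 0.3031]), array([0.481 , 0.3015])), 'orange': (array([0.4801, 0.4103]), array([0.4797, 0.4116]))}
mid [0.5028 0.3638] yaw 1.89 {'cola': (array([0.5313, 0.3111]), array([0.5326, 0.3088])), 'water': (array([0.4778, 0.3093]), array([0.4808, 0.3103])), 'orange': (array([0.4742, 0.4164]), array([0.4737, 0.4181]))}
top [0.498  0.3611] yaw 1.82 {'cola': (array([0.5264, 0.3084]), array([0.5266, 0.3081])), 'water': (array([0.4729, 0.3067]), array([0.4722, 0.3067])), 'orange': (array([0.4695, 0.4138]), array([0.4698, 0.4133]))}
t 18.75 p [0.5291 0.3081 0.2617] w 0.0592 F [-0.3 -1.  -0.8] g 0.0
to (0.5275, 0.31, 0.125) shift [  0.2  -2.5 136.7] yaw now -45.4 spin -0.4 shift after spin [ 0.2 -2.5] q6 1.26
```

Emit:
{"method": "drive_tool", "body": {
  "motion": [
    [[-0.35, 0, 0, 30, 0], [-0.35, 0, 0, 30, 0], [-0.35, 0, 0, 22, 0], [-0.35, 0, 0, 0, 0], [-0.35, 0, 0, 0, 0]]
  ]
}}

```text
time: 19.25
position: [0.5288, 0.3087, 0.1801]
orientation: [[0.711, 0.703, -0.0], [0.703, -0.711, -0.0], [-0.0, -0.0, -1.0]]
force: [0.7, 0.0, 0.5]
width: 0.0588
gripper_force: 0.0
```

```bash
python3 w.py w10.png cola_mid:.0835 water_mid:.0835; python3 - <<'E'
from h import *
c=cam('wrist'); s=robot.observe(); p=np.array(s['position']);R=np.array(s['orientation'])
print(p,'tcp px',proj(c,p),proj(c,[p[0],p[1],.161]))
print('eye in tool mm',(R.T@(np.array(c['eye'])-p)*1000).round(1), 'z axis in tool',R.T@np.array(c['orientation'])[:,2])
im=c['image'].copy()
for a in (p,[p[0],p[1],.161]): cv2.drawMarker(im,tuple(int(round(v)) for v in proj(c,a)),(0,255,0),0,10)
cv2.imwrite('pics/w10b.png',cv2.cvtColor(im,cv2.COLOR_RGB2BGR))
E
```

```text
cola_mid [(0.59, array([319., 199.]), array([0.5318, 0.3081]))]
water_mid [(0.97, array([274., 237.]), array([0.4771, 0.312 ]))]
[0.52931945 0.30948298 0.181799  ] tcp px [315.79985593 248.9333305 ] [315.90728969 234.92499636]
eye in tool mm [  76.9    0.8 -161.5] z axis in tool [-0.27607539  0.00107037  0.96113539]
```

View pics/w10b.png

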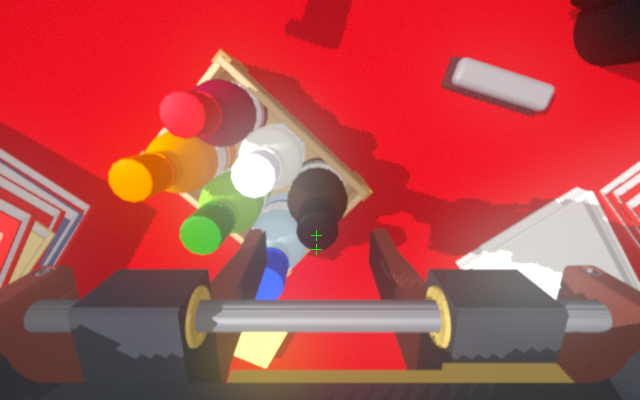

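The wrist view shows the cola cap centred at about (317,230), with the TCP projecting to (316,235) at cap height. That is about 3 mm towards tool +x. I'll correct that, go down and grip.

Emit:
{"method": "drive_tool", "body": {
  "motion": [
    [[-0.35, 3, 0, 10, 0], [-0.35, 0, 0, 20, 0], [-0.35, 0, 0, 20, 0], [-0.35, 0, 0, 8, 0], [-0.35, 0, 0, 0, 0]]
  ],
  "force": 30
}}

```text
time: 19.95
position: [0.5301, 0.3111, 0.1198]
orientation: [[0.711, 0.703, -0.003], [0.703, -0.711, -0.001], [-0.003, -0.001, -1.0]]
force: [-0.2, 0.1, 0.6]
width: 0.0594
gripper_force: 0.0
```

Emit:
{"method": "drive_tool", "body": {
  "motion": [
    [[0.2, 0, 0, 0, 0], [0.35, 0, 0, 0, 0], [1, 0, 0, 0, 0], [1, 0, 0, 0, 0], [1, 0, 0, 0, 0]]
  ]
}}

```text
time: 20.45
position: [0.531, 0.3115, 0.1223]
orientation: [[0.711, 0.703, 0.001], [0.703, -0.711, 0.0], [0.001, 0.0, -1.0]]
force: [0.2, 0.1, 1.4]
width: 0.0273
gripper_force: 30.0
```

Emit:
{"method": "drive_tool", "body": {
  "motion": [
    [[1, 0, 0, 0, 0], [1, 0, 0, 0, 0], [1, 0, 0, -3, 0], [1, 0, 0, -5, 0], [1, 0, 0, -8, 0]]
  ]
}}

```text
time: 20.95
position: [0.5304, 0.3111, 0.1365]
orientation: [[0.711, 0.703, -0.002], [0.703, -0.711, -0.001], [-0.002, -0.0, -1.0]]
force: [2.2, -0.6, -3.4]
width: 0.0274
gripper_force: 30.0
```

```bash
python3 go.py .674 -.017 .3 -45
```

```text
t 20.95 p [0.5304 0.3111 0.1365] w 0.0274 F [ 2.2 -0.6 -3.4] g 30.0
to (0.674, -0.017, 0.3) shift [-129.   334.2 -163.3] yaw now -45.3 spin -0.3 shift after spin [-130.8  333.5] q6 1.27
```

Emit:
{"method": "drive_tool", "body": {
  "motion": [
    [[1, 0, 0, -20, 0], [1, 0, 0, -30, 0], [1, 0, 0, -35, 0], [1, 0, 0, -25, 0], [1, 0, 0, -10, 0]]
  ]
}}

```text
time: 21.45
position: [0.5311, 0.3117, 0.2617]
orientation: [[0.711, 0.703, 0.004], [0.703, -0.711, 0.002], [0.005, 0.001, -1.0]]
force: [0.6, -0.4, -3.4]
width: 0.0274
gripper_force: 30.0
```

Emit:
{"method": "drive_tool", "body": {
  "motion": [
    [[1, -6, 16, 0, 0], [1, -10, 26, 0, 0], [1, -14, 36, 0, 0], [1, -14, 36, 0, 0], [1, -14, 36, 0, 0]]
  ]
}}

```text
time: 21.95
position: [0.595, 0.1615, 0.255]
orientation: [[0.711, 0.703, -0.004], [0.703, -0.711, -0.001], [-0.004, -0.002, -1.0]]
force: [0.7, -0.8, -2.2]
width: 0.0275
gripper_force: 30.0
```

Emit:
{"method": "drive_tool", "body": {
  "motion": [
    [[1, -14, 36, 0, 0], [1, -14, 36, 0, 0], [1, -14, 36, 0, 0], [1, -14, 36, 0, 0], [1, -10, 26, 0, 0]]
  ]
}}

```text
time: 22.45
position: [0.6676, -0.0071, 0.2545]
orientation: [[0.713, 0.702, -0.004], [0.702, -0.713, -0.001], [-0.004, -0.003, -1.0]]
force: [-0.2, -0.5, -3.6]
width: 0.0273
gripper_force: 30.0
```

Emit:
{"method": "drive_tool", "body": {
  "motion": [
    [[1, -5, 14, 0, 0], [1, 0, 0, 0, 0], [1, 0, 0, 0, 0], [1, 0, 0, 0, 0], [1, 0, 0, 0, 0]]
  ]
}}

```text
time: 22.95
position: [0.6736, -0.0152, 0.2581]
orientation: [[0.709, 0.705, 0.0], [0.705, -0.709, 0.0], [0.0, 0.0, -1.0]]
force: [0.3, -0.3, -2.8]
width: 0.0274
gripper_force: 30.0
```

```bash
python3 go.py .674 -.017 .1215 -45;python3 w.py w11.png marker_mid:.012 white_tray_floor:.005 cola_mid:.2
```

```text
t 22.95 p [ 0.6736 -0.0152  0.2581] w 0.0274 F [ 0.3 -0.3 -2.8] g 30.0
to (0.674, -0.017, 0.1215) shift [ -1.1   1.5 136.6] yaw now -45.2 spin -0.2 shift after spin [-1.1  1.5] q6 0.72
marker_mid [(0.94, array([282., 203.]), array([ 0.6056, -0.014 ]))]
white_tray_floor [(0.58, array([298., 184.]), array([ 0.6395, -0.0119]))]
cola_mid [(0.76, array([317., 223.]), array([ 0.6696, -0.02  ]))]
```

View pics/w11.png

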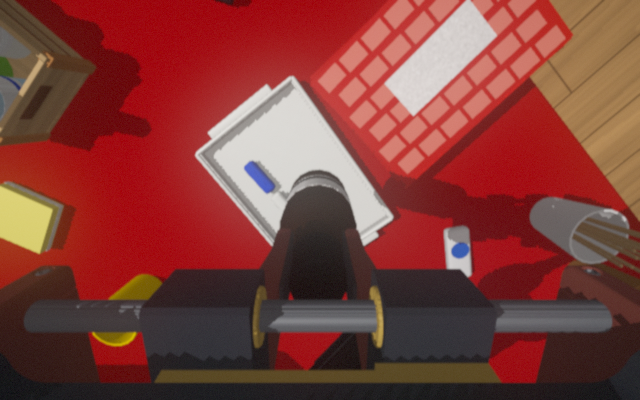

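The cola hangs upright above the tray, beside the marker at (262,178). I'll set it down gently.

Emit:
{"method": "drive_tool", "body": {
  "motion": [
    [[1, 0, 0, 20, 0], [1, 0, 0, 30, 0], [1, 0, 0, 30, 0], [1, 0, 0, 25, 0], [1, 0, 0, 15, 0]]
  ]
}}

```text
time: 23.65
position: [0.6729, -0.0165, 0.1347]
orientation: [[0.711, 0.704, -0.004], [0.704, -0.711, 0.0], [-0.002, -0.003, -1.0]]
force: [-0.9, -1.1, -3.9]
width: 0.0276
gripper_force: 30.0
```

Emit:
{"method": "drive_tool", "body": {
  "motion": [
    [[1, 0, 0, 7, 0], [1, 0, 0, 4, 0], [1, 0, 0, 2, 0], [1, 0, 0, 2, 0], [1, 0, 0, 1, 0]]
  ]
}}

```text
time: 24.15
position: [0.6744, -0.0168, 0.1227]
orientation: [[0.711, 0.703, 0.002], [0.703, -0.711, -0.0], [0.001, 0.001, -1.0]]
force: [0.1, 0.2, -2.1]
width: 0.0273
gripper_force: 30.0
```

Emit:
{"method": "drive_tool", "body": {
  "motion": [
    [[1, 0, 0, 0, 0], [1, 0, 0, 0, 0], [1, 0, 0, 0, 0], [1, 0, 0, 0, 0], [1, 0, 0, 0, 0]]
  ]
}}

```text
time: 24.65
position: [0.674, -0.0168, 0.1217]
orientation: [[0.711, 0.703, 0.0], [0.703, -0.711, 0.0], [0.0, 0.0, -1.0]]
force: [-0.4, -0.5, -3.9]
width: 0.0278
gripper_force: 30.0
```

Emit:
{"method": "drive_tool", "body": {
  "motion": [
    [[1, 0, 0, 1, 0], [1, 0, 0, 1, 0], [1, 0, 0, 0, 0], [1, 0, 0, 0, 0], [1, 0, 0, 0, 0]]
  ]
}}

```text
time: 25.15
position: [0.6742, -0.0168, 0.1213]
orientation: [[0.711, 0.703, 0.002], [0.703, -0.711, -0.0], [0.001, 0.001, -1.0]]
force: [-2.2, 0.1, 5.5]
width: 0.0274
gripper_force: 30.0
```

```bash
python3 go.py .674 -.017 .1215 -45;python3 -c "
import time
from h import *
for i in range(5): cam('top'); print(np.round(robot.observe()['force'],1),np.round(robot.observe()['position'],4))"
```

```text
t 25.15 p [ 0.6742 -0.0168  0.1213] w 0.0274 F [-2.2  0.1  5.5] g 30.0
to (0.674, -0.017, 0.1215) shift [-0.3  0.1 -0.2] yaw now -45.3 spin -0.3 shift after spin [-0.3  0.1] q6 0.72
[-2.5  0.2  4.8] [ 0.6742 -0.0168  0.1213]
[-1.8  0.5  5.9] [ 0.6742 -0.0168  0.1214]
[-2.4  0.1  6.1] [ 0.6742 -0.0168  0.1213]
[-2.4 -0.2  6.3] [ 0.6742 -0.0168  0.1213]
[-2.  -0.4  6.4] [ 0.6742 -0.0168  0.1213]
```

Emit:
{"method": "drive_tool", "body": {
  "motion": [
    [[0.25, 0, 0, 0, 0], [0, 0, 0, 0, 0], [-0.35, 0, 0, 0, 0], [-0.35, 0, 0, 0, 0], [-0.35, 0, 0, 0, 0]]
  ]
}}

```text
time: 25.9
position: [0.6739, -0.0168, 0.1193]
orientation: [[0.711, 0.703, -0.0], [0.703, -0.711, 0.0], [-0.0, -0.0, -1.0]]
force: [-0.3, -0.4, -0.9]
width: 0.0584
gripper_force: 0.0
```

Emit:
{"method": "drive_tool", "body": {
  "motion": [
    [[-0.35, 0, 0, -20, 0], [-0.35, 0, 0, -40, 0], [-0.35, 0, 0, -40, 0], [-0.35, 0, 0, -30, 0], [-0.35, 0, 0, 0, 0]]
  ]
}}

```text
time: 26.4
position: [0.6753, -0.0168, 0.2565]
orientation: [[0.711, 0.703, 0.01], [0.703, -0.711, -0.001], [0.007, 0.008, -1.0]]
force: [0.6, 0.6, 0.5]
width: 0.0592
gripper_force: 0.0
```

```bash
python3 go.py .478 .309 .25 -45;python3 w.py w12.png marker_mid:.012 white_tray_floor:.005 cola_mid:.0825
```

```text
t 26.4 p [ 0.6753 -0.0168  0.2565] w 0.0592 F [0.6 0.6 0.5] g 0.0
to (0.478, 0.309, 0.25) shift [  88.9 -370.4    4.2] yaw now -45.3 spin -0.3 shift after spin [  90.9 -369.9] q6 0.72
marker_mid [(0.97, array([277., 202.]), array([ 0.6074, -0.0094]))]
white_tray_floor [(0.97, array([294., 188.]), array([ 0.6363, -0.0134]))]
cola_mid [(0.64, array([315., 187.]), array([ 0.6717, -0.0204]))]
```

Emit:
{"method": "drive_tool", "body": {
  "motion": [
    [[-0.35, 9, -38, 0, 0], [-0.35, 9, -38, 0, 0], [-0.35, 9, -38, 0, 0], [-0.35, 9, -38, 0, 0], [-0.35, 9, -38, 0, 0]]
  ]
}}

```text
time: 27.1
position: [0.5707, 0.151, 0.247]
orientation: [[0.711, 0.703, -0.004], [0.703, -0.711, -0.001], [-0.003, -0.002, -1.0]]
force: [0.4, 0.1, 0.4]
width: 0.0594
gripper_force: 0.0
```

Emit:
{"method": "drive_tool", "body": {
  "motion": [
    [[-0.35, 9, -38, 0, 0], [-0.35, 9, -38, 0, 0], [-0.35, 9, -38, 0, 0], [-0.35, 9, -38, 0, 0], [-0.35, 8, -28, 0, 0]]
  ]
}}

```text
time: 27.6
position: [0.475, 0.3103, 0.2473]
orientation: [[0.71, 0.704, -0.003], [0.704, -0.71, -0.001], [-0.003, -0.001, -1.0]]
force: [0.9, -0.4, 0.8]
width: 0.0588
gripper_force: 0.0
```

Emit:
{"method": "drive_tool", "body": {
  "motion": [
    [[-0.35, 0, 0, 30, 0], [-0.35, 0, 0, 30, 0], [-0.35, 0, 0, 10, 0], [-0.35, 0, 0, 0, 0], [-0.35, 0, 0, 0, 0]]
  ]
}}

```text
time: 28.1
position: [0.4771, 0.3086, 0.1801]
orientation: [[0.711, 0.703, 0.0], [0.703, -0.711, -0.0], [0.0, 0.0, -1.0]]
force: [0.5, -0.2, 1.5]
width: 0.0592
gripper_force: 0.0
```

```bash
python3 go.py .4775 .3097 .122 -45; cat > cap.py <<'E'
from h import *
import sys
lo,hi=int(sys.argv[1]),int(sys.argv[2])
c=cam('wrist');save(c,sys.argv[3]); s=robot.observe();p=np.array(s['position']);R=np.array(s['orientation'])
h,S,v=[a.astype(int) for a in cv2.split(cv2.cvtColor(c['image'],cv2.COLOR_RGB2HSV))]
m=((h>=lo)&(h<=hi)&(S>150)&(v>100)).astype(np.uint8)
n,l,st,ce=cv2.connectedComponentsWithStats(m)
t=proj(c,[p[0],p[1],.161]);print('tcp px at cap height',t)
for i in range(1,n):
    if st[i,4]>200: print(st[i],ce[i].round(1))
E
python3 cap.py 105 130 w13.png; python3 go.py .4775 .3097 .122 -45; python3 -c "
import cv2
i=cv2.imread('pics/w13.png')[120:300,180:460];cv2.imwrite('pics/w13c.png',cv2.resize(i,None,fx=2.5,fy=2.5))"
```

```text
t 28.1 p [0.4771 0.3086 0.1801] w 0.0592 F [ 0.5 -0.2  1.5] g 0.0
to (0.4775, 0.3097, 0.122) shift [ 1.  -0.5 58.1] yaw now -45.3 spin -0.3 shift after spin [ 1.  -0.5] q6 1.31
tcp px at cap height [316.28571829 235.38026805]
[299 202  30  28 340] [310.9 217.8]
t 28.15 p [0.4775 0.3089 0.181 ] w 0.0593 F [0.8 0.8 0.7] g 0.0
to (0.4775, 0.3097, 0.122) shift [ 0.5 -0.7 59. ] yaw now -45.3 spin -0.3 shift after spin [ 0.5 -0.7] q6 1.31
```

View pics/w13c.png

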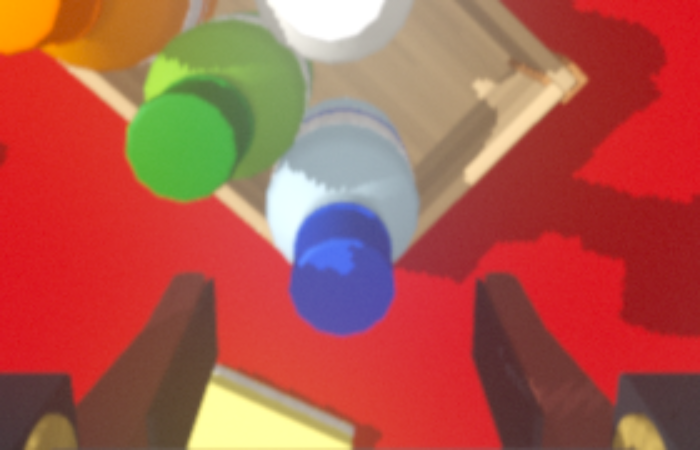

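The water cap is centred at about (317,234), within 1 mm of the TCP line. I'll go down, grip and lift.

Emit:
{"method": "drive_tool", "body": {
  "motion": [
    [[-0.35, 0, 0, 20, 0], [-0.35, 0, 0, 20, 0], [-0.35, 0, 0, 15, 0], [-0.35, 0, 0, 4, 0], [-0.35, 0, 0, 0, 0]]
  ],
  "force": 30
}}

```text
time: 28.65
position: [0.477, 0.3088, 0.1208]
orientation: [[0.711, 0.703, -0.0], [0.703, -0.711, -0.0], [-0.0, -0.0, -1.0]]
force: [1.0, -0.2, 0.5]
width: 0.0591
gripper_force: 0.0
```

Emit:
{"method": "drive_tool", "body": {
  "motion": [
    [[0.2, 0, 0, 0, 0], [0.35, 0, 0, 0, 0], [1, 0, 0, 0, 0], [1, 0, 0, 0, 0], [1, 0, 0, 0, 0]]
  ]
}}

```text
time: 29.15
position: [0.477, 0.3091, 0.1211]
orientation: [[0.711, 0.703, 0.0], [0.703, -0.711, 0.001], [0.001, -0.0, -1.0]]
force: [-1.2, 0.7, 1.4]
width: 0.0278
gripper_force: 30.0
```

Emit:
{"method": "drive_tool", "body": {
  "motion": [
    [[1, 0, 0, 0, 0], [1, 0, 0, 0, 0], [1, 0, 0, -3, 0], [1, 0, 0, -5, 0], [1, 0, 0, -8, 0]]
  ]
}}

```text
time: 29.65
position: [0.4766, 0.3085, 0.1357]
orientation: [[0.711, 0.703, -0.002], [0.703, -0.711, -0.001], [-0.002, -0.0, -1.0]]
force: [0.3, 0.0, -3.8]
width: 0.0273
gripper_force: 30.0
```

Emit:
{"method": "drive_tool", "body": {
  "motion": [
    [[1, 0, 0, -20, 0], [1, 0, 0, -30, 0], [1, 0, 0, -35, 0], [1, 0, 0, -25, 0], [1, 0, 0, -10, 0]]
  ]
}}

```text
time: 30.15
position: [0.4776, 0.3091, 0.2606]
orientation: [[0.711, 0.703, 0.004], [0.703, -0.711, 0.002], [0.005, 0.001, -1.0]]
force: [0.1, 0.1, -3.3]
width: 0.0276
gripper_force: 30.0
```

```bash
python3 go.py .507 -.358 .25 -45
```

```text
t 30.15 p [0.4776 0.3091 0.2606] w 0.0276 F [ 0.1  0.1 -3.3] g 30.0
to (0.507, -0.358, 0.25) shift [-448.3  495.     9.1] yaw now -45.3 spin -0.3 shift after spin [-451.   492.5] q6 1.31
```

Emit:
{"method": "drive_tool", "body": {
  "motion": [
    [[1, -14, 15, 0, 0], [1, -22, 24, 0, 0], [1, -31, 34, 0, 0], [1, -31, 34, 0, 0], [1, -31, 34, 0, 0]]
  ]
}}

```text
time: 30.65
position: [0.4839, 0.1163, 0.2555]
orientation: [[0.71, 0.704, -0.002], [0.704, -0.71, -0.0], [-0.002, -0.001, -1.0]]
force: [0.9, -0.4, -3.5]
width: 0.0276
gripper_force: 30.0
```

Emit:
{"method": "drive_tool", "body": {
  "motion": [
    [[1, -31, 34, 0, 0], [1, -31, 34, 0, 0], [1, -31, 34, 0, 0], [1, -31, 34, 0, 0], [1, -31, 34, 0, 0]]
  ]
}}

```text
time: 31.15
position: [0.4932, -0.1138, 0.2557]
orientation: [[0.711, 0.703, -0.001], [0.703, -0.711, 0.0], [-0.001, -0.001, -1.0]]
force: [1.1, -0.1, -3.9]
width: 0.0273
gripper_force: 30.0
```

Emit:
{"method": "drive_tool", "body": {
  "motion": [
    [[1, -31, 34, 0, 0], [1, -31, 34, 0, 0], [1, -31, 34, 0, 0], [1, -31, 34, 0, 0], [1, -22, 26, 0, 0]]
  ]
}}

```text
time: 31.65
position: [0.5031, -0.3325, 0.255]
orientation: [[0.712, 0.702, -0.002], [0.702, -0.712, 0.001], [-0.001, -0.002, -1.0]]
force: [0.3, 0.6, -3.1]
width: 0.0278
gripper_force: 30.0
```

Emit:
{"method": "drive_tool", "body": {
  "motion": [
    [[1, -12, 14, 0, 0], [1, -6, 8, 0, 0], [1, 0, 0, 0, 0], [1, 0, 0, 0, 0], [1, 0, 0, 0, 0]]
  ]
}}

```text
time: 32.15
position: [0.5069, -0.3569, 0.2569]
orientation: [[0.71, 0.704, 0.0], [0.704, -0.71, 0.0], [0.0, 0.0, -1.0]]
force: [0.3, 0.3, -3.9]
width: 0.0278
gripper_force: 30.0
```

```bash
python3 go.py .507 -.358 .12 -45;python3 w.py w14.png tumbler_mid:.0475 black_tray_floor:.005 water_mid:.21
```

```text
t 32.15 p [ 0.5069 -0.3569  0.2569] w 0.0278 F [ 0.3  0.3 -3.9] g 30.0
to (0.507, -0.358, 0.12) shift [ -0.8   0.9 136.9] yaw now -45.2 spin -0.2 shift after spin [-0.8  0.9] q6 0.12
tumbler_mid [(0.95, array([357., 205.]), array([ 0.5153, -0.4203])), (0.61, array([ 82., 162.]), array([ 0.3167, -0.1428]))]
black_tray_floor [(0.91, array([315., 172.]), array([ 0.502, -0.358]))]
water_mid [(0.6, array([318., 224.]), array([ 0.5061, -0.3592]))]
```

Emit:
{"method": "drive_tool", "body": {
  "motion": [
    [[1, 3, -3, 20, 0], [1, 0, 0, 30, 0], [1, 0, 0, 30, 0], [1, 0, 0, 25, 0], [1, 0, 0, 15, 0]]
  ]
}}

```text
time: 32.85
position: [0.506, -0.3529, 0.134]
orientation: [[0.711, 0.704, -0.002], [0.704, -0.711, 0.002], [-0.0, -0.003, -1.0]]
force: [0.8, 0.0, -3.5]
width: 0.0275
gripper_force: 30.0
```

Emit:
{"method": "drive_tool", "body": {
  "motion": [
    [[1, 0, 0, 7, 0], [1, 0, 0, 4, 0], [1, 0, 0, 2, 0], [1, 0, 0, 2, 0], [1, 0, 0, 1, 0]]
  ]
}}

```text
time: 33.35
position: [0.507, -0.3542, 0.1216]
orientation: [[0.711, 0.703, 0.001], [0.703, -0.711, -0.001], [0.0, 0.002, -1.0]]
force: [-0.2, 0.1, -3.0]
width: 0.0275
gripper_force: 30.0
```

Emit:
{"method": "drive_tool", "body": {
  "motion": [
    [[1, 0, 0, 1, 0], [1, 0, 0, 0, 0], [1, 0, 0, 0, 0], [1, 0, 0, 0, 0], [1, 0, 0, 0, 0]]
  ]
}}

```text
time: 33.85
position: [0.5068, -0.354, 0.1201]
orientation: [[0.711, 0.703, 0.001], [0.703, -0.711, -0.0], [0.0, 0.001, -1.0]]
force: [1.3, -0.1, -1.6]
width: 0.0274
gripper_force: 30.0
```

Emit:
{"method": "drive_tool", "body": {
  "motion": [
    [[1, 0, 0, 1, 0], [1, 0, 0, 0, 0], [0.25, 0, 0, 0, 0], [0, 0, 0, 0, 0], [-0.35, 0, 0, 0, 0]]
  ]
}}

```text
time: 34.35
position: [0.5066, -0.3539, 0.1182]
orientation: [[0.711, 0.703, -0.0], [0.703, -0.711, 0.0], [-0.0, -0.0, -1.0]]
force: [-0.3, 0.0, -0.8]
width: 0.0453
gripper_force: 0.0
```

Emit:
{"method": "drive_tool", "body": {
  "motion": [
    [[-0.35, 0, 0, 0, 0], [-0.35, 0, 0, -20, 0], [-0.35, 0, 0, -40, 0], [-0.35, 0, 0, -40, 0], [-0.35, 0, 0, -30, 0]]
  ]
}}

```text
time: 34.85
position: [0.5068, -0.354, 0.2514]
orientation: [[0.711, 0.703, 0.002], [0.703, -0.711, -0.001], [0.0, 0.002, -1.0]]
force: [0.4, -0.5, 0.4]
width: 0.0591
gripper_force: 0.0
```

```bash
python3 go.py .4735 .4165 .255 -45;python3 w.py w15.png tumbler_mid:.0475 black_tray_floor:.005 water_mid:.0825
```

```text
t 34.85 p [ 0.5068 -0.354   0.2514] w 0.0591 F [ 0.4 -0.5  0.4] g 0.0
to (0.4735, 0.4165, 0.255) shift [ 518.2 -571.2   -4.7] yaw now -45.3 spin -0.3 shift after spin [ 521.3 -568.4] q6 0.13
tumbler_mid [(0.89, array([ 86., 166.]), array([ 0.3216, -0.1482])), (0.75, array([359., 210.]), array([ 0.514 , -0.4229]))]
black_tray_floor []
water_mid [(0.8, array([317., 183.]), array([ 0.5066, -0.3548]))]
```

Emit:
{"method": "drive_tool", "body": {
  "motion": [
    [[-0.35, 31, -34, 0, 0], [-0.35, 31, -34, 0, 0], [-0.35, 31, -34, 0, 0], [-0.35, 31, -34, 0, 0], [-0.35, 31, -34, 0, 0]]
  ]
}}

```text
time: 35.55
position: [0.4962, -0.1222, 0.2458]
orientation: [[0.711, 0.703, -0.004], [0.703, -0.711, 0.001], [-0.002, -0.004, -1.0]]
force: [1.1, 0.6, -0.3]
width: 0.0595
gripper_force: 0.0
```

Emit:
{"method": "drive_tool", "body": {
  "motion": [
    [[-0.35, 31, -34, 0, 0], [-0.35, 31, -34, 0, 0], [-0.35, 31, -34, 0, 0], [-0.35, 31, -34, 0, 0], [-0.35, 31, -34, 0, 0]]
  ]
}}

```text
time: 36.05
position: [0.4868, 0.1076, 0.246]
orientation: [[0.711, 0.703, -0.004], [0.703, -0.711, -0.001], [-0.003, -0.002, -1.0]]
force: [0.5, -0.0, 0.2]
width: 0.0596
gripper_force: 0.0
```

Emit:
{"method": "drive_tool", "body": {
  "motion": [
    [[-0.35, 31, -34, 0, 0], [-0.35, 31, -34, 0, 0], [-0.35, 31, -34, 0, 0], [-0.35, 31, -34, 0, 0], [-0.35, 31, -34, 0, 0]]
  ]
}}

```text
time: 36.55
position: [0.4775, 0.3373, 0.2457]
orientation: [[0.711, 0.703, -0.003], [0.703, -0.711, -0.002], [-0.004, -0.001, -1.0]]
force: [-0.1, -1.0, 0.5]
width: 0.0589
gripper_force: 0.0
```

Emit:
{"method": "drive_tool", "body": {
  "motion": [
    [[-0.35, 31, -34, 0, 0], [-0.35, 22, -27, 0, 0], [-0.35, 0, 0, 30, 0], [-0.35, 0, 0, 30, 0], [-0.35, 0, 0, 10, 0]]
  ]
}}

```text
time: 37.05
position: [0.4713, 0.4153, 0.1715]
orientation: [[0.71, 0.704, -0.008], [0.704, -0.71, -0.006], [-0.01, -0.001, -1.0]]
force: [0.4, -0.4, -0.8]
width: 0.0594
gripper_force: 0.0
```

```bash
python3 cap.py 5 20 w16.png; python3 go.py .4735 .4165 .122 -45; python3 -c "
import cv2
i=cv2.imread('pics/w16.png')[120:300,180:460];cv2.imwrite('pics/w16c.png',cv2.resize(i,None,fx=2.5,fy=2.5))"
```

```text
tcp px at cap height [316.46747597 241.50131669]
[ 287  168   64   90 3403] [322.2 213.6]
[227 333  92  49 781] [293.9 352.8]
[371 333  36  39 850] [390.  354.5]
t 37.1 p [0.4714 0.4151 0.1717] w 0.059 F [ 0.6  0.  -0.3] g 0.0
to (0.4735, 0.4165, 0.122) shift [ 3.   0.5 49.7] yaw now -45.3 spin -0.3 shift after spin [3.  0.5] q6 1.46
```

View pics/w16c.png

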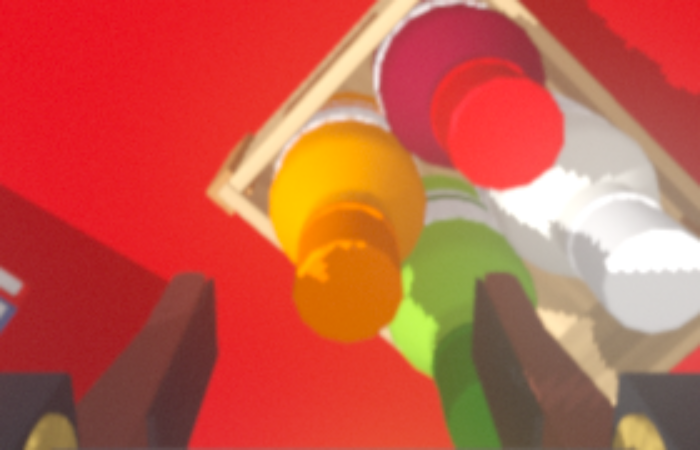

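The orange cap top is at about (319,236) and the TCP line at (316,241), but the arm was still settling. I'll let it settle and recheck.

Emit:
{"method": "drive_tool", "body": {
  "motion": [
    [[-0.35, 0, 0, 0, 0], [-0.35, 0, 0, 0, 0], [-0.35, 0, 0, 0, 0], [-0.35, 0, 0, 0, 0], [-0.35, 0, 0, 0, 0]]
  ]
}}

```text
time: 37.6
position: [0.4736, 0.4164, 0.1796]
orientation: [[0.711, 0.703, 0.001], [0.703, -0.711, 0.001], [0.002, 0.0, -1.0]]
force: [-0.4, -0.5, -0.1]
width: 0.0594
gripper_force: 0.0
```

```bash
python3 cap.py 5 20 w17.png; python3 go.py .4735 .4165 .122 -45
```

```text
tcp px at cap height [315.96674235 236.41927763]
[ 290  171   58   85 3147] [321.  213.6]
[227 333  91  50 783] [293.2 353.2]
[369 333  38  39 919] [389.  354.4]
t 37.65 p [0.4735 0.4164 0.1793] w 0.0592 F [-0.1 -0.   0.1] g 0.0
to (0.4735, 0.4165, 0.122) shift [-0.  -0.1 57.3] yaw now -45.3 spin -0.3 shift after spin [-0.  -0.1] q6 1.46
```

Emit:
{"method": "drive_tool", "body": {
  "motion": [
    [[-0.35, 1, 1, 20, 0], [-0.35, 0, 0, 20, 0], [-0.35, 0, 0, 14, 0], [-0.35, 0, 0, 4, 0], [-0.35, 0, 0, 0, 0]]
  ],
  "force": 30
}}

```text
time: 38.15
position: [0.4745, 0.4162, 0.1201]
orientation: [[0.711, 0.703, -0.001], [0.703, -0.711, -0.001], [-0.001, -0.0, -1.0]]
force: [-0.5, -0.4, 0.9]
width: 0.0594
gripper_force: 0.0
```

Emit:
{"method": "drive_tool", "body": {
  "motion": [
    [[0.2, 0, 0, 0, 0], [0.35, 0, 0, 0, 0], [1, 0, 0, 0, 0], [1, 0, 0, 0, 0], [1, 0, 0, 0, 0]]
  ]
}}

```text
time: 38.65
position: [0.4748, 0.4165, 0.1211]
orientation: [[0.711, 0.703, 0.001], [0.703, -0.711, 0.001], [0.001, -0.0, -1.0]]
force: [-0.2, -0.5, 1.8]
width: 0.0274
gripper_force: 30.0
```

Emit:
{"method": "drive_tool", "body": {
  "motion": [
    [[1, 0, 0, 0, 0], [1, 0, 0, 0, 0], [1, 0, 0, -3, 0], [1, 0, 0, -5, 0], [1, 0, 0, -8, 0]]
  ]
}}

```text
time: 39.15
position: [0.4742, 0.4161, 0.1357]
orientation: [[0.711, 0.703, -0.002], [0.703, -0.711, -0.001], [-0.002, -0.001, -1.0]]
force: [-0.4, 1.2, -3.6]
width: 0.0276
gripper_force: 30.0
```

Emit:
{"method": "drive_tool", "body": {
  "motion": [
    [[1, 0, 0, -25, 0], [1, 0, 0, -35, 0], [1, 0, 0, -40, 0], [1, 0, 0, -40, 0], [1, 0, 0, -30, 0]]
  ]
}}

```text
time: 39.65
position: [0.4747, 0.4161, 0.3104]
orientation: [[0.711, 0.703, 0.003], [0.703, -0.711, 0.002], [0.003, 0.001, -1.0]]
force: [0.0, 0.4, -2.4]
width: 0.0278
gripper_force: 30.0
```

```bash
python3 go.py .5 -.289 .3 -45
```

```text
t 39.65 p [0.4747 0.4161 0.3104] w 0.0278 F [ 0.   0.4 -2.4] g 30.0
to (0.5, -0.289, 0.3) shift [-477.8  519.1    9.4] yaw now -45.3 spin -0.3 shift after spin [-480.7  516.4] q6 1.46
```

Emit:
{"method": "drive_tool", "body": {
  "motion": [
    [[1, -14, 15, 0, 0], [1, -22, 24, 0, 0], [1, -31, 34, 0, 0], [1, -31, 34, 0, 0], [1, -31, 34, 0, 0]]
  ]
}}

```text
time: 40.15
position: [0.4818, 0.2236, 0.3071]
orientation: [[0.711, 0.704, 0.0], [0.704, -0.711, -0.0], [-0.0, 0.001, -1.0]]
force: [0.4, -0.3, -1.9]
width: 0.0279
gripper_force: 30.0
```

Emit:
{"method": "drive_tool", "body": {
  "motion": [
    [[1, -31, 34, 0, 0], [1, -31, 34, 0, 0], [1, -31, 34, 0, 0], [1, -31, 34, 0, 0], [1, -31, 34, 0, 0]]
  ]
}}

```text
time: 40.65
position: [0.491, -0.0064, 0.3074]
orientation: [[0.711, 0.703, 0.001], [0.703, -0.711, -0.0], [0.0, 0.001, -1.0]]
force: [1.0, -0.6, -3.0]
width: 0.0275
gripper_force: 30.0
```

Emit:
{"method": "drive_tool", "body": {
  "motion": [
    [[1, -31, 34, 0, 0], [1, -31, 34, 0, 0], [1, -31, 34, 0, 0], [1, -31, 34, 0, 0], [1, -31, 34, 0, 0]]
  ]
}}

```text
time: 41.15
position: [0.5003, -0.2363, 0.3074]
orientation: [[0.711, 0.703, 0.0], [0.703, -0.711, -0.001], [-0.0, 0.001, -1.0]]
force: [1.8, 0.3, -3.0]
width: 0.0279
gripper_force: 30.0
```

Emit:
{"method": "drive_tool", "body": {
  "motion": [
    [[1, -22, 22, 0, 0], [1, -12, 12, 0, 0], [1, -5, 4, 0, 0], [1, 0, 0, 0, 0], [1, 0, 0, 0, 0]]
  ]
}}

```text
time: 41.65
position: [0.5002, -0.2874, 0.3072]
orientation: [[0.71, 0.704, 0.001], [0.704, -0.71, 0.0], [0.001, 0.0, -1.0]]
force: [1.1, -0.2, -1.5]
width: 0.0276
gripper_force: 30.0
```

Emit:
{"method": "drive_tool", "body": {
  "motion": [
    [[1, 0, 0, 15, 0], [1, 0, 0, 20, 0], [1, 0, 0, 15, 0], [1, 0, 0, 0, 0], [1, 0, 0, 0, 0]]
  ]
}}

```text
time: 42.15
position: [0.5001, -0.2876, 0.2573]
orientation: [[0.71, 0.704, 0.0], [0.704, -0.71, -0.0], [0.0, 0.0, -1.0]]
force: [-0.6, -0.3, -2.0]
width: 0.0275
gripper_force: 30.0
```

```bash
python3 go.py .5 -.289 .12 -45;python3 w.py w18.png tumbler_mid:.0475 black_tray_floor:.005 water_mid:.0825 orange_mid:.21
```

```text
t 42.15 p [ 0.5001 -0.2876  0.2573] w 0.0275 F [-0.6 -0.3 -2. ] g 30.0
to (0.5, -0.289, 0.12) shift [ -1.1   0.8 137.3] yaw now -45.2 spin -0.2 shift after spin [-1.1  0.8] q6 0.21
tumbler_mid [(0.83, array([397., 238.]), array([ 0.5151, -0.4217])), (0.71, array([134., 196.]), array([ 0.3193, -0.1436])), (0.56, array([22., 68.]), array([0.3535, 0.034 ]))]
black_tray_floor [(0.31, array([362., 211.]), array([ 0.5017, -0.3762]))]
water_mid [(0.64, array([358., 215.]), array([ 0.5058, -0.3501]))]
orange_mid []
```

View pics/w18.png

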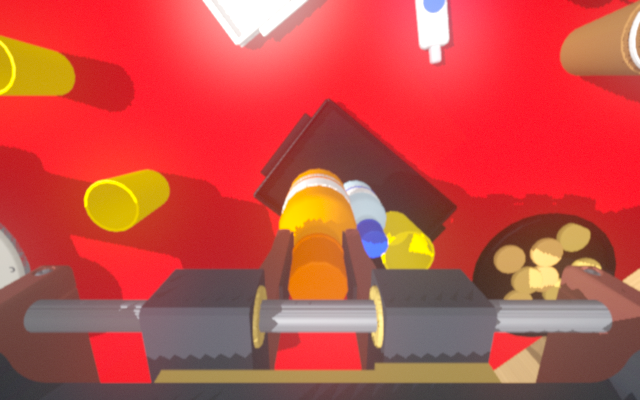

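The orange hangs upright over the near end of the tray. The water, with its cap at (372,238), and the tumbler at (405,245) are both standing clear. I'll set it down.

Emit:
{"method": "drive_tool", "body": {
  "motion": [
    [[1, 0, 0, 20, 0], [1, 0, 0, 30, 0], [1, 0, 0, 30, 0], [1, 0, 0, 25, 0], [1, 0, 0, 15, 0]]
  ]
}}

```text
time: 42.9
position: [0.4993, -0.2884, 0.1345]
orientation: [[0.711, 0.703, -0.002], [0.703, -0.711, 0.001], [-0.0, -0.002, -1.0]]
force: [-0.6, 0.5, -3.1]
width: 0.0277
gripper_force: 30.0
```

Emit:
{"method": "drive_tool", "body": {
  "motion": [
    [[1, 0, 0, 7, 0], [1, 0, 0, 4, 0], [1, 0, 0, 2, 0], [1, 0, 0, 2, 0], [1, 0, 0, 1, 0]]
  ]
}}

```text
time: 43.4
position: [0.5003, -0.289, 0.1215]
orientation: [[0.711, 0.703, 0.001], [0.703, -0.711, -0.001], [0.0, 0.002, -1.0]]
force: [0.5, 0.1, -3.3]
width: 0.0278
gripper_force: 30.0
```

Emit:
{"method": "drive_tool", "body": {
  "motion": [
    [[1, 0, 0, 1, 0], [1, 0, 0, 1, 0], [1, 0, 0, 0, 0], [1, 0, 0, 0, 0], [1, 0, 0, 0, 0]]
  ]
}}

```text
time: 43.9
position: [0.5004, -0.2889, 0.1201]
orientation: [[0.711, 0.703, 0.002], [0.703, -0.711, -0.001], [0.001, 0.002, -1.0]]
force: [-1.1, 1.1, 6.2]
width: 0.0275
gripper_force: 30.0
```

Contact is made, so I'll release, rise and move away.

Emit:
{"method": "drive_tool", "body": {
  "motion": [
    [[0.25, 0, 0, 0, 0], [0, 0, 0, 0, 0], [-0.35, 0, 0, 0, 0], [-0.35, 0, 0, 0, 0], [-0.35, 0, 0, 0, 0]]
  ]
}}

```text
time: 44.4
position: [0.4999, -0.2888, 0.1183]
orientation: [[0.711, 0.703, -0.0], [0.703, -0.711, 0.0], [-0.0, -0.0, -1.0]]
force: [0.2, -0.2, -0.0]
width: 0.0583
gripper_force: 0.0
```

Emit:
{"method": "drive_tool", "body": {
  "motion": [
    [[-0.35, 0, 0, -20, 0], [-0.35, 0, 0, -40, 0], [-0.35, 0, 0, -40, 0], [-0.35, 0, 0, -40, 0], [-0.35, 0, 0, -20, 0]]
  ]
}}

```text
time: 44.9
position: [0.5004, -0.2891, 0.2832]
orientation: [[0.711, 0.703, 0.005], [0.703, -0.711, -0.003], [0.001, 0.005, -1.0]]
force: [0.3, -0.8, 0.3]
width: 0.0592
gripper_force: 0.0
```

Emit:
{"method": "drive_tool", "body": {
  "motion": [
    [[-0.35, 20, -30, 0, 0], [-0.35, 20, -35, 0, 0], [-0.35, 20, -35, 0, 0], [-0.35, 20, -35, 0, 0], [-0.35, 20, -25, 0, 0]]
  ]
}}

```text
time: 45.4
position: [0.4577, -0.1031, 0.2791]
orientation: [[0.711, 0.703, 0.001], [0.703, -0.711, -0.0], [0.001, 0.001, -1.0]]
force: [1.1, 0.7, 0.7]
width: 0.0593
gripper_force: 0.0
```

Emit:
{"method": "drive_tool", "body": {
  "motion": [
    [[-0.35, 0, 0, 0, 0], [-0.35, 0, 0, 0, 0], [-0.35, 0, 0, 0, 0], [-0.35, 0, 0, 0, 0], [-0.35, 0, 0, 0, 0]]
  ]
}}

```text
time: 45.9
position: [0.4586, -0.1055, 0.2783]
orientation: [[0.712, 0.702, -0.001], [0.702, -0.712, 0.0], [-0.0, -0.001, -1.0]]
force: [0.2, -0.1, -1.4]
width: 0.0593
gripper_force: 0.0
```

```bash
python3 - <<'E'
from h import *
P=[]
for n in ('top','scene'):
    c=cam(n);P.append(c['image'])
    for k,z in dict(orange_mid=.0825,water_mid=.0825,tumbler_mid=.0475,black_tray_floor=.005,cola_mid=.0825,marker_mid=.012,white_tray_floor=.005,apple_mid=.0835,berry_mid=.0835,milk_mid=.0835).items():
        print(n,k,[(round(float(r['conf']),2),at(c,r['position'],z)[:2].round(3)) for r in place_of(k,n)[:3]])
a=cv2.resize(P[0][100:240,120:500],(800,295));b=cv2.resize(P[1][120:280,100:520],(800,305))
cv2.imwrite('pics/fin.png',np.vstack([a,b])[...,::-1])
E
```

```text
top orange_mid [(0.54, array([ 0.495, -0.285]))]
top water_mid [(0.86, array([ 0.504, -0.359]))]
top tumbler_mid [(0.94, array([ 0.502, -0.425])), (0.63, array([ 0.684, -0.019])), (0.59, array([0.34 , 0.042]))]
top black_tray_floor [(0.83, array([ 0.503, -0.353]))]
top cola_mid [(0.89, array([ 0.68 , -0.015]))]
top marker_mid [(0.63, array([ 0.593, -0.012]))]
top white_tray_floor [(0.83, array([ 0.641, -0.015])), (0.73, array([ 0.695, -0.017]))]
top apple_mid [(0.58, array([0.474, 0.364]))]
top berry_mid [(0.97, array([0.524, 0.424]))]
top milk_mid [(0.74, array([0.525, 0.367]))]
scene orange_mid []
scene water_mid [(0.83, array([ 0.509, -0.361]))]
scene tumbler_mid [(0.93, array([ 0.521, -0.424])), (0.78, array([0.366, 0.034])), (0.72, array([ 0.327, -0.149]))]
scene black_tray_floor [(0.89, array([ 0.495, -0.357])), (0.53, array([ 0.632, -0.013])), (0.38, array([0.36 , 0.432]))]
scene cola_mid [(0.61, array([ 0.671, -0.02 ]))]
scene marker_mid [(0.8, array([ 0.617, -0.013])), (0.23, array([0.412, 0.491]))]
scene white_tray_floor [(0.64, array([ 0.622, -0.013]))]
scene apple_mid [(0.82, array([0.462, 0.365]))]
scene berry_mid [(0.65, array([0.514, 0.423]))]
scene milk_mid []
```

View pics/fin.png

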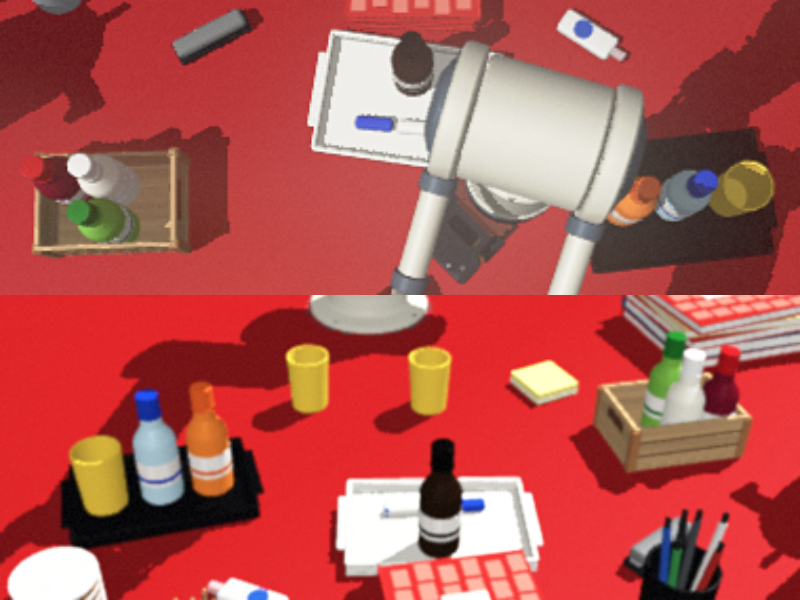

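Both trays are made up, and everything stands upright inside the rims. In the lower (scene) panel the tumbler is at (100,475), water (158,450), orange (210,445), cola (440,500) and marker (430,510). Apple, milk and berry are still standing in the crate. I'll hand in now.

```bash
python3 -c "
from bench import ticket
print(ticket.hand_in())"
```

```text
the job is handed in; nothing more can be done
None
```

I handed the job in at about 46 s. The last pictures show orange juice, water and tumbler upright on the black tray, cola upright and marker flat on the white tray, and apple, berry and milk still standing in the crate; no verdict came back.

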